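# Stow and chock the washed stirrer shafts

### The arm

A 6-joint arm with a two-finger parallel gripper is mounted at the origin on the work surface. World frame = base frame: x ahead of the robot, y to its left, z up, the work surface at z = 0. Lengths are in mm, angles in rad, forces in N, time in s.
With the tool pointing down it reaches from about 275 to 1000 mm from the base axis. Payload 8.4 kg.
Tool frame: the origin (TCP) lies on the centre line of the jaws, within the pads' length; the fingertips stand 17 mm ahead of it and the grasp point (between the pads) lies 2 mm behind it (r.tcp_to_tips is the z of the fingertips in the tool frame, in mm); z points along the fingers, y is the direction in which the jaws open and shut (so a half turn about z gives the same grasp; the last joint's range is limited). The gripper opens to 85 mm and grips with 20 to 120 N. Pads are 22 mm wide; open, the fingers measure 114 mm over their backs; the gripper's body (76 mm by 85 mm) begins 54 mm behind the grasp point. The pads swing forward as they close: fully open they stand 13 mm farther back than shut.
Start: joints at [-1.207, 0.353, 1.633, -0, 1.155, -0.002], TCP at [223.559, -583.652, 248.281] pointing down, gripper open.
Joint ranges: [-2.63, 2.63], [-0.92, 2.1], [0.06, 2.66], [-1.3, 4.44], [0, 2.69], [-3.02, 3.02]. Speed limits (rad/s): [2.22, 2.22, 2.79, 3.14, 3.14, 3.14].

### API

Orientations are given as [roll, pitch, yaw] about the fixed x, y, z axes, in that order (R = Rz(yaw) Ry(pitch) Rx(roll)).
In Python, from rig import r, cams, job gives the robot as it stands.
- The arm moves only by the tool drive_tool, never from a script. Its argument "deltas" is a list of rows, each a list of 4 numbers: the shift along the tool's x, y, z in cm, then the turn about the tool's z in rad. In form: [[x, y, z, roll], ...]. A call has 1 to 12 rows; each row shifts and turns the commanded pose from where the row before left it, along the tool's axes as they then stand; what a row does not reach is not made up. A row lasts 1/12 s, in which the tool goes at most 41.7 mm and 7.16 degrees, less where a joint would pass 70% of its speed; a pose out of reach is approached as far as the arm can. A call with a gripper value outside its range is refused whole. "jaw" is the closure, from 0 (fully open) to 1 (shut), set as the call begins (left out, the last holds). The fingers move at their own pace and stop on an object; "force" is the grip in N (left out, the last holds). Time passes only in rows, so rows that do not move let the fingers close. It gives the time, the measured TCP pose, the force and the opening at its end, in the units of the state.
- r.sense(): the state, without advancing time (a new reading comes with each control period).
- cams.grab_frame(name): name is "scene" or "top" or "wrist"; returns (picture, depth): 400x640x3 uint8, red, green, blue; 400x640 float32, mm along the optical axis (not along the pixel's ray), 0 where there is no reading.
- cams.camera_params(name): a dict with "fx", "fy", "cx", "cy" (pixels), "R" (3x3) and "t" (3): a world point X has camera coordinates R X + t. Camera axes: x right, y down, z forward; pixel columns grow to the right and rows downward; lengths in mm; the calibration is good to about 2 mm. A picture is of the moment at which its call begins: read the wrist's pose just before it. camera_params takes no time and is no camera call; for the wrist camera it gives the pose at the moment of the call.
- job.sign_off(): hands the job in, once; it reports no verdict.
The state is a dict: "clock": time; "qpos": joint angles; "qvel": joint speeds; "joint_efforts": joint torques, N m; "eef_pos": TCP position; "tcp_rot": TCP orientation; "contact_force": force on the tool from outside, world axes, zero at the start; "wrist_torque": the same for the moment, N m; "opening": opening from 0.0 (shut) to 1.0 (fully open).
Only numpy, scipy, OpenCV 4.12 (cv2) and the standard library are available. Lean on these libraries where they do the work, as an engineer would, in place of code of your own. Each camera call takes 0.05 s, during which the arm holds its last target. There are 200 camera calls.

### The job

Move the two washed steel stirrer shafts from the sloping drain rack to the cradle. Lay the long one level and centred in the lower pair of Vs and slide that tier's chock up until it is snug against the shaft; only after that lay the short one level and centred in the upper pair and chock it snugly the same way. Set the shafts down gently without dropping them, do not ram the chocks, leave everything else on the bench where it is, and let go of it all.

Things in the scene. Friction and masses are not known exactly. Their poses are not given: they have to be found in the camera images.
- long_shaft: the long shaft: plain round steel bar, 22 mm diameter, 220 mm long, about 0.5 to 0.75 kg, evenly heavy. Origin in the centre of its lower end face as it starts; x axis along the bar towards the other end. It starts in one of the two troughs of the drain rack (either one), sloping 30 degrees, low end towards the robot's side
- long_shaft_mid (a point): middle of the long shaft, on its axis; axes as the shaft's
- short_shaft: the short shaft: the same bar, 22 mm diameter, but 160 mm long, about 0.35 to 0.55 kg; origin and axes likewise. It starts in the other trough. The bars differ only in length
- short_shaft_mid (a point): middle of the short shaft, on its axis; axes as the shaft's
- rack: white drain rack, fixed, left or right of the cradle. Base 210 (x) x 270 (y) x 8 mm, from x = -90 to 120 mm; origin on the bench. Two troughs at y = -50 and +50 mm rise along +x at 30 degrees. A shaft's low end stands at x = -60 mm, its axis 37 mm above the bench, against a low stop; it lies on 10 mm wide V supports 25 and 145 mm up from that end, open between them
- guard_rail (a point): middle of the rack's steel guard rail (250 mm along rack y, 24 mm wide, 8 mm thick), 300 mm above the bench at x = 30 mm, crossing over the shafts; its posts stand at x = 110, y = -125 and +125 mm. It blocks a straight-down hand, not one tilted square to the shafts and coming from the low (-x) side; bring the shafts out to that side, under the rail. Axes as the rack's
- cradle: cradle, fixed: aluminium base 150 (x) x 300 (y) x 10 mm, origin under its middle on the bench. White ribs, 12 mm thick, at x = -60 and +60 mm carry 90 degree Vs with faces rising 11 mm; shafts lie along x. Lower Vs at y = -40 mm, upper at y = +40 mm; open between the ribs down to the base. Chock tracks run outwards from the Vs to y = -148 and +148 mm
- lower_seat (a point): where the middle of the long shaft belongs: on the axis of a 22 mm shaft seated in the lower Vs, midway between the ribs, 52 mm above the bench; axes as the cradle's
- upper_seat (a point): where the middle of the short shaft belongs: the same in the upper Vs, 92 mm above the bench; axes as the cradle's
- lower_chock (a joint): position in m of the lower chock: 0 = fully back, growing as it slides level along the cradle's +y towards its V. Starts at 0 to 0.015; its noses would just meet a seated shaft at 0.045, and with no shaft there it runs on to 0.057. About 2.5 N of friction, no spring, stays where left
- lower_chock_tab (a point): on the lower chock's upright grey tab (30 mm in cradle x, 12 mm thick in cradle y), centred, 10 mm below its top and 28 mm above the seat's axis height. When snug it is 50 mm from the shaft's axis, on the -y side. It stands midway on a cross bar along cradle x (132 x 12 mm, 10 mm high); from the bar's ends two noses reach along the ribs and lean over the shaft
- upper_chock (a joint): position in m of the upper chock: 0 = fully back, growing as it slides level along the cradle's -y towards its V. Starts at 0 to 0.015; its noses would just meet a seated shaft at 0.045, and with no shaft there it runs on to 0.057. About 2.5 N of friction, no spring, stays where left
- upper_chock_tab (a point): on the upper chock's upright grey tab (30 mm in cradle x, 12 mm thick in cradle y), centred, 10 mm below its top and 28 mm above the seat's axis height. When snug it is 50 mm from the shaft's axis, on the +y side. It stands midway on a cross bar along cradle x (132 x 12 mm, 10 mm high); from the bar's ends two noses reach along the ribs and lean over the shaft
- bottle_tall: bystander, leave alone: amber glass bottle with blue cap, 70 mm across, 140 mm tall; origin under its middle
- bottle_small: bystander, leave alone: amber glass bottle with blue cap, 52 mm across, 100 mm tall; origin under its middle
- stopper: bystander, leave alone: dark rubber tapered stopper, 28 mm across, 25 mm tall, standing on the rack's base plate between the two troughs; origin under its middle
- beaker: bystander, leave alone: glass beaker, 64 mm across, 85 mm tall; origin under its middle
- screw_cap: bystander, leave alone: loose blue screw cap, 42 mm across, 22 mm tall; origin under its middle
- carton: bystander, leave alone: small flat cardboard carton, 55 x 36 x 15 mm; origin under its middle
- air_lock: bystander, leave alone: glass air lock standing on the bench, 42 mm across, 90 mm tall with a thin stem on top; origin under its middle
There are look-alikes about, which are no part of the job. Leave any blue, pink or yellow look-alike of the short_shaft alone.

How it is judged:
By the outcome, as a careful person would: the job done as asked, in the order asked, and still so for the second after the job is handed in, with the robot touching nothing.
It also fails if it takes over 72 s, if anything falls off the work surface, if the arm or the gripper's body presses on something with over 40 N, if the wrist force passes 120 N, or if a joint passes its speed limit or range.

## Working session

There is one attempt and no reset: what is moved stays moved. The work goes in short steps, Python scripts to look and compute and a tool call to move; the robot and the scene stay as the last step left them, time stands still between calls to the robot, and variables do not carry over. Pictures are saved under pics/ and viewed, about 8 in all and at most 12, crops included, and the job is handed in when it is done.

Besides the shell and the picture viewer there is one more tool, called after "Call:" as a command line: name --pt "numbers of a row" for each row, then --argument value for the rest. drive_tool: Moves the arm, as the interface text tells. Its arguments: {"type":"object","properties":{"deltas":{"type":"array"},"jaw":{"type":"number"},"force":{"type":"number"}},"required":["deltas"]}

```bash
ls; mkdir -p pics; python3 - <<'E'
from rig import r,cams
import cv2,numpy as np
s=r.sense();print(s)
for n in ["scene","top"]:
    p,d=cams.grab_frame(n);np.savez(f"pics/{n}0.npz",p=p,d=d,**cams.camera_params(n))
    cv2.imwrite(f"pics/{n}0.png",p[:,:,::-1]);c=cams.camera_params(n);print(n,c)
E
```

```text
pics
{'clock': 0.0, 'qpos': array([-1.20739332e+00,  3.53654522e-01,  1.63413483e+00,  1.65917429e-05,
        1.15520253e+00, -2.41034002e-03]), 'qvel': array([ 1.98165055e-05, -9.00474832e-04, -1.28193701e-03, -9.24568946e-04,
       -7.42990610e-04,  1.18318805e-03]), 'joint_efforts': array([ 4.22282437e-04, -6.05250049e+01, -3.42066979e+01, -7.34922719e-05,
        9.25684551e-03,  4.73123620e-06]), 'eef_pos': array([ 223.40526575, -583.22182397,  247.55738827]), 'tcp_rot': array([-3.14019346e+00, -1.85425916e-05,  3.65806623e-01]), 'contact_force': array([-0.02941196, -0.24258781, -0.63926681]), 'wrist_torque': array([-0.03828866, -0.00532668, -0.01894735]), 'opening': 1.0021109885660866}
scene {'fx': 368.505966170527, 'fy': 368.505966170527, 'cx': 323.2736930526202, 'cy': 201.58370404516285, 'R': array([[-0.11649747,  0.99306784,  0.01563997],
       [ 0.80841018,  0.10395968, -0.57936635],
       [-0.57697602, -0.0548512 , -0.81491719]]), 't': array([  58.21092522, -343.92110066, 1333.03203588])}
top {'fx': 502.1327019967486, 'fy': 502.1327019967486, 'cx': 315.4662843938822, 'cy': 202.1442591729387, 'R': array([[-2.22569536e-02, -9.99751931e-01,  8.38808951e-04],
       [-9.89885875e-01,  2.19197121e-02, -1.40162337e-01],
       [ 1.40109181e-01, -3.94991176e-03, -9.90128181e-01]]), 't': array([  31.73561862,  589.35283664, 1463.4047349 ])}
```

View pics/top0.png

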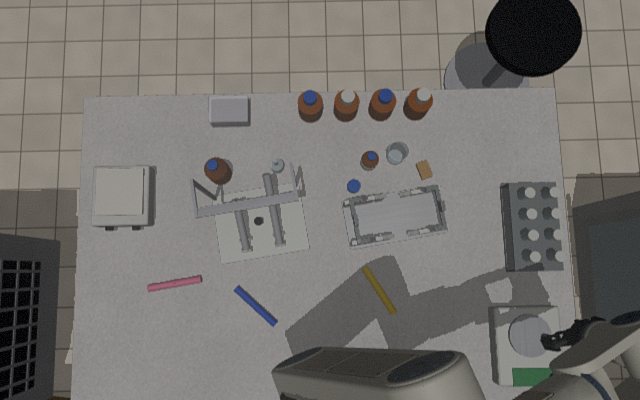

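View pics/scene0.png

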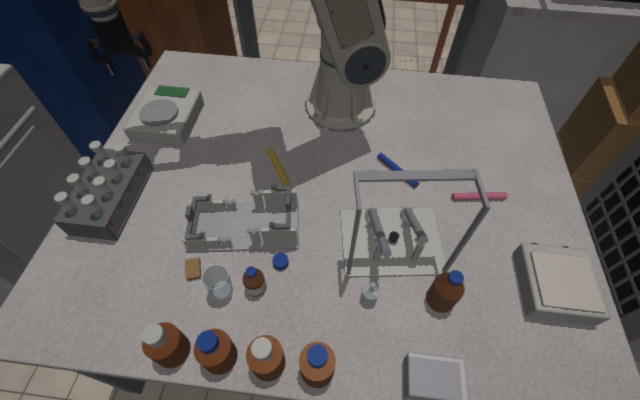

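```bash
cat > h.py <<'E'
import numpy as np,cv2
from rig import r,cams,job
def load(f):
    z=np.load(f);return z
def ray(c,u,v,z):  # world point at height z
    R,t=c["R"],c["t"];d=R.T@np.array([(u-c["cx"])/c["fx"],(v-c["cy"])/c["fy"],1.]);o=-R.T@t
    return o+d*(z-o[2])/d[2]
def cloud(c,d):
    v,u=np.mgrid[:400,:640];P=np.stack([(u-c["cx"])/c["fx"]*d,(v-c["cy"])/c["fy"]*d,d],-1)-np.asarray(c["t"])
    return P@np.asarray(c["R"])
def proj(c,X):
    x=np.asarray(X)@np.asarray(c["R"]).T+c["t"];return np.stack([x[...,0]/x[...,2]*c["fx"]+c["cx"],x[...,1]/x[...,2]*c["fy"]+c["cy"]],-1)
E
python3 - <<'E'
from h import *
a=load("pics/top0.npz");b=load("pics/scene0.npz")
A=cv2.resize(a["p"][150:270,180:460],None,fx=2.8,fy=2.8,interpolation=cv2.INTER_CUBIC)
B=cv2.resize(b["p"][160:290,170:490],None,fx=2.45,fy=2.45,interpolation=cv2.INTER_CUBIC)
cv2.imwrite("pics/crop0.png",np.vstack([cv2.resize(A,(784,300*1)) if 0 else A[:, :784],B[:,:784][:260] ])[:600,:,::-1])
P=cloud(a,a["d"])
for (u,v) in [(222,262),(309,248),(347,215),(440,190),(350,246),(446,232),(395,217),(258,220)]: print(u,v,P[v,u].round(),ray(a,u,v,0).round())
# height map
Z=P[...,2]; 
for n,c in(("top",a),("scene",b)):
    Q=cloud(c,c["d"]);print(n,[ (h,int(((Q[...,2]>h)&(Q[...,2]<h+10)).sum())) for h in range(-10,60,10)])
E
```

```text
222 262 [419. 303.  12.] [419. 306.   0.]
309 248 [455.  41.  11.] [455.  41.   0.]
347 215 [552. -77.  12.] [554. -77.   0.]
440 190 [ 625. -367.    3.] [ 625. -367.    0.]
350 246 [458. -83.  11.] [459. -84.   0.]
446 232 [ 494. -377.    5.] [ 495. -378.    0.]
395 217 [ 543. -222.   12.] [ 544. -224.    0.]
258 220 [541. 192.  33.] [544. 196.   0.]
top [(-10, 52627), (0, 58327), (10, 4870), (20, 1125), (30, 588), (40, 883), (50, 3035)]
scene [(-10, 45248), (0, 87799), (10, 6746), (20, 3060), (30, 2490), (40, 2734), (50, 4691)]
```

View pics/crop0.png

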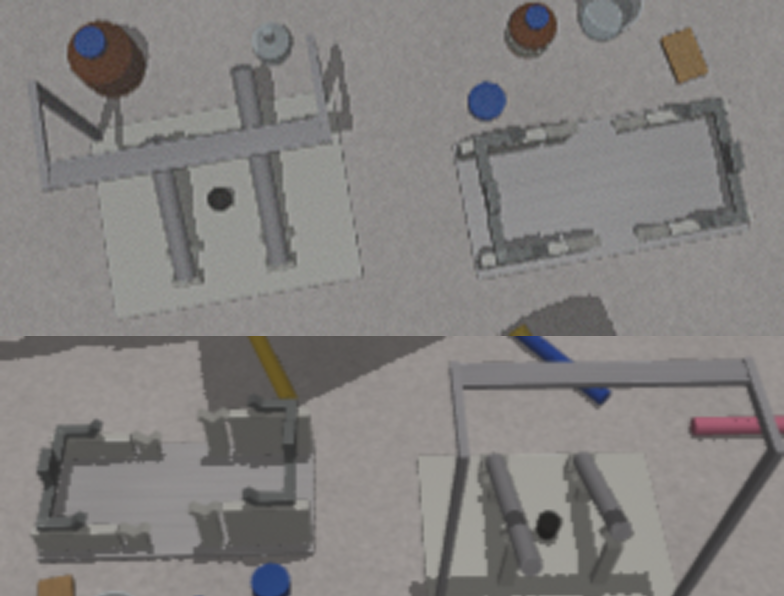

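The top crop shows two steel bars in the rack. The right one runs past the rail and is the longer, with its low end at top px (280,244) and high end at (267,175). The left one has its low end at (245,249) and passes under the rail. The cradle's high side is on world +y.

Possible mistakes for the short shaft are the blue bar (255,305), the pink bar (175,285), the yellow bar (380,290) and the long shaft (272,210). I choose the grey bar at (242,225) for the short and (272,210) for the long.

Next I fit the poses.

```bash
python3 - <<'E'
from h import *
a=load("pics/top0.npz");b=load("pics/scene0.npz")
# rack base: whitish mask
for n,c,box in (("top",a,(200,180,320,270)),("scene",b,(330,195,460,285))):
    p=c["p"].astype(int);x0,y0,x1,y1=box
    print(n,"rack px",p[250,260] if n=="top" else p[225,350],"bench",p[255,330] if n=="top" else p[320,400])
# shafts: cloud points between z 25 and 180 in rack zone
for n,c in(("top",a),("scene",b)):
    Q=cloud(c,c["d"]).reshape(-1,3)
    m=(Q[:,0]>400)&(Q[:,0]<700)&(Q[:,1]>60)&(Q[:,1]<300)&(Q[:,2]>250)&(Q[:,2]<330)
    q=Q[m];
    (ce,sz,an)=cv2.minAreaRect(q[:,:2].astype(np.float32));print(n,"rail",ce,sz,an,np.median(q[:,2]),len(q))
    # cradle: everything z>25
    m=(Q[:,0]>420)&(Q[:,0]<680)&(Q[:,1]>-420)&(Q[:,1]<-50)&(Q[:,2]>28)&(Q[:,2]<150)
    q=Q[m];(ce,sz,an)=cv2.minAreaRect(q[:,:2].astype(np.float32));print(n,"cradle",ce,sz,an,len(q))
    for h in range(30,140,10):
        k=q[(q[:,2]>h)&(q[:,2]<h+10)]
        if len(k):print(h,len(k),k.mean(0).round())
# white rack base via contour
for n,c,box in (("top",a,(190,170,320,275)),("scene",b,(330,195,460,290))):
    p=c["p"];x0,y0,x1,y1=box;s=p[y0:y1,x0:x1].astype(int)
    Q=cloud(c,c["d"])[y0:y1,x0:x1]
    m=((s[...,0]-s[...,2]<6)&(s.min(-1)>0)&(s[...,1]>=s[...,0]-1)&(s.min(-1)>130)).astype(np.uint8)
    cs,_=cv2.findContours(cv2.morphologyEx(m,cv2.MORPH_OPEN,np.ones((3,3),np.uint8)),cv2.RETR_EXTERNAL,cv2.CHAIN_APPROX_NONE)
    k=max(cs,key=cv2.contourArea)[:,0]+[x0,y0]
    w=np.array([ray(c,u,v,8)[:2] for u,v in k],np.float32);print(n,"base",cv2.minAreaRect(w),len(k))
E
```

```text
top rack px [151 151 147] bench [135 133 133]
scene rack px [159 158 152] bench [158 153 150]
top rail (587.5061645507812, 188.00169372558594) (97.2884750366211, 240.8514862060547) 9.095417022705078 303.9305972508816 1059
top cradle (576.106689453125, -214.74081420898438) (196.9501495361328, 297.06854248046875) 8.738204956054688 1258
30 57 [ 553. -225.   36.]
40 196 [ 558. -265.   45.]
50 101 [ 555. -293.   56.]
60 217 [ 562. -320.   64.]
70 76 [ 551. -216.   75.]
80 206 [ 538. -172.   85.]
90 105 [ 537. -167.   96.]
100 208 [ 525. -104.  104.]
110 20 [ 519. -123.  112.]
120 24 [524. -92. 127.]
130 27 [524. -93. 132.]
scene rail (587.1320190429688, 188.30404663085938) (100.23603820800781, 236.83473205566406) 8.4952974319458 304.3158728190975 1488
scene cradle (541.3078002929688, -217.0873565673828) (136.91506958007812, 295.47052001953125) 8.803394317626953 2614
30 326 [ 550. -216.   35.]
40 490 [ 553. -240.   45.]
50 233 [ 546. -197.   55.]
60 456 [ 554. -256.   64.]
70 239 [ 546. -169.   75.]
80 369 [ 538. -149.   85.]
90 88 [ 545. -211.   94.]
100 257 [ 535. -101.  103.]
110 37 [ 530. -112.  113.]
120 30 [525. -89. 126.]
130 26 [524. -90. 131.]
top base ((507.18829345703125, 184.857666015625), (149.63417053222656, 268.3499450683594), 8.78073787689209) 514
scene base ((678.942138671875, 129.24806213378906), (13.271726608276367, 16.11318588256836), 7.053989887237549) 18
```

Call:
drive_tool --pt "0 0 -4 0" --pt "0 0 -4 0" --pt "0 0 -4 0" --pt "0 0 -4 0" --pt "0 0 -3 0" --jaw 0.3

```text
clock: 0.52
eef_pos: [223.6, -583.7, 441.7]
tcp_rot: [3.139, 0.0, 0.366]
contact_force: [0.5, -1.7, 0.2]
opening: 0.7
```

Call:
drive_tool --pt "3.56 -1.91 0 0" --pt "3.56 -1.91 0 0" --pt "3.56 -1.91 0 0" --pt "3.56 -1.91 0 0" --pt "3.56 -1.91 0 0" --pt "3.56 -1.91 0 0" --pt "3.56 -1.91 0 0" --pt "3.56 -1.91 0 0" --pt "3.56 -1.91 0 0" --pt "3.56 -1.91 0 0" --pt "3.56 -1.91 0 0" --pt "3.56 -1.91 0 0"

```text
clock: 1.52
eef_pos: [541.3, -214.9, 438.0]
tcp_rot: [-3.141, 0.0, 0.366]
contact_force: [0.9, -1.6, 1.7]
opening: 0.698
```

Call:
drive_tool --pt "0 0 0 0.107" --pt "0 0 0 0.106" --pt "0 0 0 0"

```text
clock: 1.77
eef_pos: [540.8, -215.9, 437.7]
tcp_rot: [-3.141, 0.001, 0.15]
contact_force: [-0.3, -0.1, 0.4]
opening: 0.705
```

```bash
python3 - <<'E'
from h import *
s=r.sense();print(s["clock"],s["eef_pos"],s["tcp_rot"],s["qpos"].round(3))
for n in ["wrist","scene"]:
    p,d=cams.grab_frame(n);np.savez(f"pics/{n}1.npz",p=p,d=d,**cams.camera_params(n))
    cv2.imwrite(f"pics/{n}1.png",p[:,:,::-1])
c=load("pics/wrist1.npz");R,t=c["R"],c["t"];print(c["fx"],c["cx"],"campos",-R.T@t,"fwd",R[2],"right",R[0])
# hand profile from scene cloud
b=load("pics/scene1.npz");Q=cloud(b,b["d"]).reshape(-1,3);y=s["tcp_rot"][2];e=s["eef_pos"]
X=(Q-e)@np.array([np.cos(y),np.sin(y),0]);Y=(Q-e)@np.array([np.sin(y),-np.cos(y),0]);Z=Q[:,2]-e[2]
for h in range(-20,320,20):
    m=(Z>h)&(Z<=h+20)&(abs(X)<130)&(abs(Y)<150)
    if m.sum()>5:print(h,m.sum(),"x",np.percentile(X[m],[2,98]).round(),"y",np.percentile(Y[m],[2,98]).round())
E
```

```text
1.7667 [ 540.83716673 -215.87244116  437.65907219] [-3.14104846e+00  1.02173387e-03  1.49763387e-01] [-0.382  0.165  1.472 -0.     1.506  1.039]
325.14042780266635 327.0062205632606 campos [ 623.68978003 -203.79714245  562.5692402 ] fwd [-0.32133367 -0.05018424 -0.94563535] right [ 1.54877848e-01 -9.87933607e-01 -1.99624732e-04]
-20 65 x [-10.  10.] y [-42.  39.]
0 195 x [-10.  11.] y [-45.  42.]
20 238 x [-10.  13.] y [-59.  56.]
40 555 x [-13.  16.] y [-63.  60.]
60 622 x [-10.  18.] y [-67.  63.]
80 992 x [-11.  19.] y [-68.  63.]
100 282 x [-4. 37.] y [-39.  34.]
120 621 x [-0. 37.] y [-38.  28.]
140 839 x [-7. 37.] y [-38.  30.]
160 541 x [-0. 40.] y [-41.  31.]
180 744 x [11. 40.] y [-39.  30.]
200 17 x [36. 39.] y [-12.   8.]
```

View pics/wrist1.png

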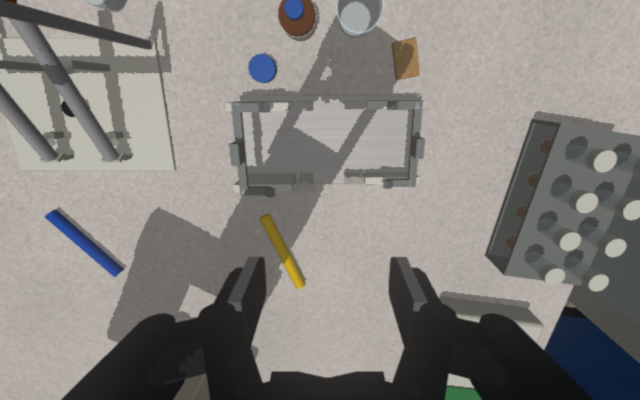

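View pics/scene1.png

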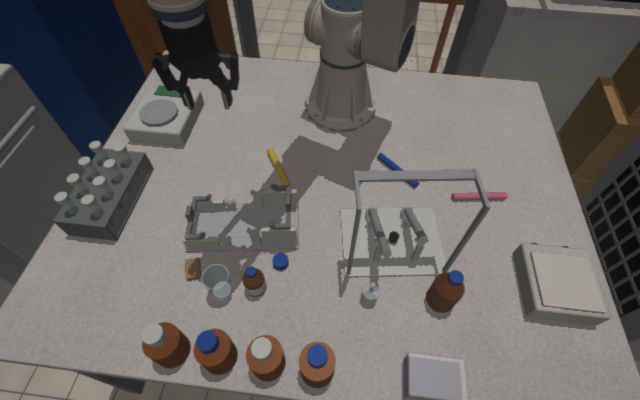

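```bash
python3 - <<'E'
from h import *
F={n:load(f"pics/{n}.npz") for n in("top0","scene0","scene1","wrist1")}
# wrist profile at start
y=.3658;e=np.array([223.4,-583.2,247.6])
for n in("scene0","top0"):
    b=F[n];Q=cloud(b,b["d"]).reshape(-1,3)
    X=(Q-e)@np.array([np.cos(y),np.sin(y),0]);Y=(Q-e)@np.array([np.sin(y),-np.cos(y),0]);Z=Q[:,2]-e[2]
    for h in range(180,420,30):
        m=(Z>h)&(Z<=h+30)&(abs(X)<110)&(abs(Y)<150)
        if m.sum()>5:print(n,h,m.sum(),"x",np.percentile(X[m],[2,98]).round(),"y",np.percentile(Y[m],[2,98]).round())
a=np.radians(8.77);ax=np.array([np.cos(a),np.sin(a)]);ay=np.array([-ax[1],ax[0]])
for n,c in F.items():
    Q=cloud(c,c["d"]).reshape(-1,3);Q=Q[c["d"].ravel()>0]
    w=Q[:,:2]-[541,-217];U=w@ax;V=w@ay
    m=(abs(U)<85)&(abs(V)<170)&(Q[:,2]>25)&(Q[:,2]<150)
    k=np.stack([U,V],1)[m].astype(np.float32);print(n,"cradle",m.sum(),[np.round(q,2) for q in cv2.minAreaRect(k)],"x",np.percentile(U[m],[1,99]).round(1),"y",np.percentile(V[m],[1,99]).round(1))
    for nm,s,zz in(("lowtab",-1,(72,95)),("uptab",1,(112,135))):
        t=m&(Q[:,2]>zz[0])&(Q[:,2]<zz[1])&(V*s>80)&(abs(U)<30)
        if t.sum():print("  ",nm,t.sum(),"U",np.percentile(U[t],[3,97]).round(1),"V",np.percentile(V[t],[3,97]).round(1),"ztop",np.percentile(Q[t,2],97).round(1))
    w=Q[:,:2]-[522.2,187.1];U=w@ax;V=w@ay
    m=(Q[:,2]>298)&(Q[:,2]<310)&(U>0)&(U<55)&(abs(V)<110)
    if m.sum()>50:print("  rail x",np.percentile(U[m],[2,98]).round(1),"slope",np.polyfit(V[m],U[m],1).round(4),"z",np.median(Q[m,2]).round(1))
    for s in(-50,50):
        zl=37+(U+60)*np.tan(np.pi/6)
        m=(abs(V-s)<25)&(U>-70)&(U<150)&(Q[:,2]>zl+7)&(Q[:,2]<zl+22)
        if m.sum()>20:
            print("  bar",s,m.sum(),"U",np.percentile(U[m],[1,99]).round(1),"Vfit",np.polyfit(U[m],V[m],1).round(3),"zres",np.percentile((Q[m,2]-zl[m]),90).round(1))
E
```

```text
scene0 180 446 x [ 6. 40.] y [-41.  31.]
scene0 210 17 x [33. 40.] y [-8. 17.]
top0 180 144 x [25. 42.] y [-33.  18.]
top0 210 19 x [-6. 40.] y [-24.   3.]
top0 240 10 x [-28. -16.] y [-35. -26.]
top0 270 120 x [-44.  66.] y [-46.   5.]
top0 300 549 x [-44.  68.] y [-97.  20.]
top0 330 1073 x [-44.  68.] y [-136.    2.]
top0 360 586 x [-44.  64.] y [-146.  -13.]
top0 390 621 x [46. 63.] y [-146.  -35.]
top0 cradle 1259 [array([ 3.13, -3.2 ]), array([132.87, 297.08]), np.float64(0.07)] x [-63.1  68.8] y [-146.3  144.4]
   lowtab 57 U [-11.6  16.7] V [-139.4 -127.6] ztop 93.9
   uptab 52 U [-11.8  16.9] V [120.2 131.2] ztop 133.7
  rail x [17.3 40.9] slope [5.10000e-03 2.90568e+01] z 303.7
  bar -50 376 U [-67.7 124.8] Vfit [-5.0000e-03 -5.0333e+01] zres 16.0
  bar 50 239 U [-67.2  73.3] Vfit [-1.1000e-02  4.9726e+01] zres 15.5
scene0 cradle 2706 [array([ 0.29, -0.41]), array([136.92, 296.03]), np.float64(0.03)] x [-64.9  67.6] y [-139.8  145.6]
   lowtab 84 U [-12.1  16.6] V [-136.9 -125.6] ztop 92.5
   uptab 68 U [-12.4  15.8] V [121.8 133.8] ztop 132.3
  rail x [16.  40.2] slope [7.
[... 280 characters left out ...]
.9  145.6]
   lowtab 84 U [-12.1  16.6] V [-137.4 -125.6] ztop 92.6
   uptab 70 U [-12.6  16.5] V [122.  133.8] ztop 132.6
  rail x [16.1 40.3] slope [8.20000e-03 2.97767e+01] z 304.3
  bar -50 364 U [-66.3 125.1] Vfit [-8.0000e-03 -4.8975e+01] zres 15.2
  bar 50 248 U [-69.3  73.1] Vfit [-6.0000e-03  5.0173e+01] zres 15.1
wrist1 cradle 5338 [array([ 2.31, -4.07]), array([132.32, 296.74]), np.float64(0.46)] x [-63.1  69. ] y [-146.7  139.9]
   lowtab 236 U [-10.6  18.3] V [-140.8 -129.4] ztop 90.7
   uptab 280 U [-12.7  16.3] V [118.2 129.6] ztop 130.5
  bar -50 2067 U [-67.9 113.5] Vfit [ 2.0000e-03 -5.3788e+01] zres 14.0
  bar 50 828 U [-69.8  31.8] Vfit [-2.6000e-02  4.4851e+01] zres 13.8
```

Call:
drive_tool --pt "0.153 -3.9 0 0" --pt "0.153 -3.9 0 0" --pt "0.153 -3.9 0 0" --pt "0.153 -3.9 0 0" --pt "0.153 -3.9 0 0" --pt "0.153 -3.9 0 0" --pt "0.153 -3.9 0 0" --pt "0.153 -3.9 0 0" --pt "0.153 -3.85 0 -0.004" --pt "0 0 0 0" --pt "0 0 0 0" --jaw 0.45

```text
clock: 2.78
eef_pos: [500.4, 132.9, 438.2]
tcp_rot: [-3.142, 0.0, 0.162]
contact_force: [0.4, -0.2, -0.3]
opening: 0.55
```

```bash
python3 - <<'E'
from h import *
s=r.sense();print(s["clock"],s["eef_pos"],s["tcp_rot"],s["qpos"].round(3),s["opening"])
n="wrist";p,d=cams.grab_frame(n);np.savez("pics/wrist2.npz",p=p,d=d,**cams.camera_params(n));cv2.imwrite("pics/wrist2.png",p[:,:,::-1])
c=load("pics/wrist2.npz");Q=cloud(c,d).reshape(-1,3)
a=np.radians(8.8);ax=np.array([np.cos(a),np.sin(a)]);ay=np.array([-ax[1],ax[0]])
w=Q[:,:2]-[522.3,186.4];U=w@ax;V=w@ay
for t in(-50,50):
    zl=37+(U+60)*np.tan(np.pi/6)
    m=(abs(V-t)<25)&(U>-70)&(U<150)&(Q[:,2]>zl+6)&(Q[:,2]<zl+20)&(U<5)
    if m.sum()>20: print("bar",t,m.sum(),"U",np.percentile(U[m],[1,99]).round(1),"Vfit",np.polyfit(U[m],V[m],1).round(3),"V",np.percentile(V[m],[2,98]).round(1),"zres",np.percentile((Q[m,2]-zl[m]),90).round(1))
m=(Q[:,2]>295)&(Q[:,2]<312)&(U>0)&(U<60)&(abs(V)<110);print("rail",np.percentile(U[m],[2,98]).round(1))
E
```

```text
2.7833 [500.37940986 132.88476854 438.23017583] [-3.14158617e+00  1.04422182e-04  1.62385621e-01] [0.257 0.052 1.598 0.    1.492 1.665] 0.5498966282716359
bar -50 364 U [-68.5 -16.9] Vfit [ 1.3000e-02 -5.0082e+01] V [-61.5 -40.2] zres 12.7
bar 50 347 U [-67.6 -17.1] Vfit [-6.0000e-03  4.8433e+01] V [39.6 59.6] zres 12.1
rail [17.6 40.9]
```

View pics/wrist2.png

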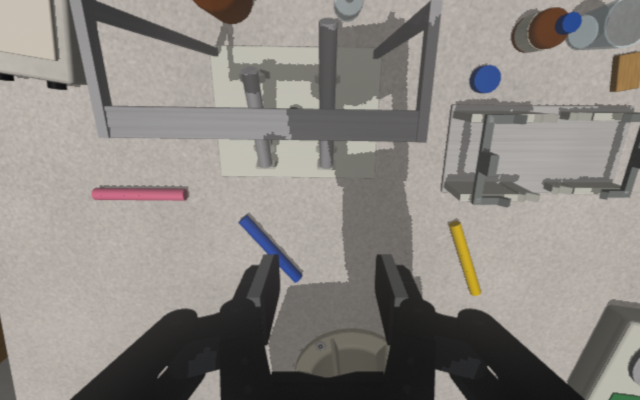

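Call:
drive_tool --pt "0.2 0.12 1 0.008" --pt "0 0 2 0" --pt "0 0 2 0" --pt "0 0 2 0" --pt "0 0 2 0" --pt "0 0 1 0" --pt "0 0 0 0"

```text
clock: 3.42
eef_pos: [502.0, 129.1, 335.6]
tcp_rot: [3.141, 0.004, 0.147]
contact_force: [-0.4, 0.0, -0.1]
opening: 0.547
```

Call:
drive_tool --pt "0.1 -0.28 0 0" --pt "0 0 0 0"

```text
clock: 3.58
eef_pos: [504.3, 133.7, 339.3]
tcp_rot: [-3.141, -0.002, 0.148]
contact_force: [0.6, -0.2, 0.8]
opening: 0.55
```

```bash
cat >> h.py <<'E'
A=0.1537;AX=np.array([np.cos(A),np.sin(A)]);AY=np.array([-AX[1],AX[0]])
RK=np.array([522.3,186.4]);CR=np.array([543.75,-219.1])
def loc(o,p):
    w=np.asarray(p)[:2]-o;return np.array([w@AX,w@AY])
def st():
    s=r.sense();y=s["tcp_rot"][2];print(s["clock"],s["eef_pos"].round(1),s["tcp_rot"].round(3),"open",round(s["opening"],3),"F",s["contact_force"].round(1),"T",s["wrist_torque"].round(2),"rack",loc(RK,s["eef_pos"]).round(1),"crad",loc(CR,s["eef_pos"]).round(1));return s
def go(x,y,z,yaw):  # cm deltas in tool axes to a world target
    s=r.sense();e=s["eef_pos"];w=s["tcp_rot"][2];d=np.array([x,y])-e[:2]
    print("tool cm",(np.array([d@[np.cos(w),np.sin(w)],d@[np.sin(w),-np.cos(w)],e[2]-z])/10).round(2),"turn",round((w-yaw+np.pi/2)%np.pi-np.pi/2,3))
E
python3 -c "
from h import *
st();st();P=RK-27.5*AX-50.7*AY;print(P);go(*P,62.5,A)"
```

```text
3.5833 [504.3 133.7 339.3] [-3.141e+00 -2.000e-03  1.480e-01] open 0.55 F [ 0.6 -0.2  0.8] T [ 0.   -0.04  0.04] rack [-25.8 -49.4] crad [ 15.  354.6]
3.5833 [504.3 133.7 339.3] [-3.141e+00 -2.000e-03  1.480e-01] open 0.55 F [ 0.6 -0.2  0.8] T [ 0.   -0.04  0.04] rack [-25.8 -49.4] crad [ 15.  354.6]
[502.88613137 132.08755479]
tool cm [-0.17  0.13 27.68] turn -0.006
```

```bash
cat >> h.py <<'E'
def campose(c=None):
    c=c or cams.camera_params("wrist");R=np.asarray(c["R"]);return -R.T@c["t"],np.arctan2(-R[0,0],R[0,1])
E
python3 -c "
from h import *
import math
for f,e,w in(('wrist1',[540.84,-215.87,437.66],.1498),('wrist2',[500.38,132.88,438.23],.1624),(None,[504.3,133.7,339.3],.148)):
    c=dict(load(f'pics/{f}.npz')) if f else cams.camera_params('wrist')
    R=np.asarray(c['R']);p=-R.T@c['t'];d=p-e;yr=math.atan2(R[0,0],-R[0,1])
    print(p.round(1),'yaw',round(yr,4),d@[math.cos(w),math.sin(w),0],d@[math.sin(w),-math.cos(w),0],d[2],R[2].round(4))
s=r.sense();print(s['qpos'])
"
```

```text
[ 623.7 -203.8  562.6] yaw 0.1555 83.72369864470228 0.42687929604988173 124.90924020470669 [-0.3213 -0.0502 -0.9456]
[583.6 144.8 563.1] yaw 0.1605 84.03716379022596 1.7256253799030088 124.82761662989628 [-0.3203 -0.0525 -0.9459]
[587.3 145.6 464.3] yaw 0.1483 83.82061897054503 0.42510661965749397 125.00419299088611 [-0.3194 -0.0476 -0.9464]
[2.56099196e-01 1.10498795e-01 1.74197449e+00 1.70396658e-04
 1.28750577e+00 1.67889030e+00]
```

Call:
drive_tool --pt "0 0 0 0"

```text
clock: 3.67
eef_pos: [504.3, 133.8, 339.5]
tcp_rot: [-3.141, -0.002, 0.149]
contact_force: [0.0, -0.7, 0.1]
opening: 0.545
```

Call:
drive_tool --pt "0 0 0 0"

```text
clock: 3.75
eef_pos: [504.0, 133.8, 339.3]
tcp_rot: [-3.141, -0.002, 0.149]
contact_force: [-0.2, -0.1, -0.7]
opening: 0.547
```

Call:
drive_tool --pt "0 0 0 0"

```text
clock: 3.83
eef_pos: [503.8, 133.9, 339.0]
tcp_rot: [-3.141, -0.001, 0.149]
contact_force: [-0.9, 0.2, 0.6]
opening: 0.549
```

```bash
python3 -c "
from h import *
import math
c=cams.camera_params('wrist')
R=np.asarray(c['R']);p=-R.T@c['t'];yr=math.atan2(R[0,0],-R[0,1]);print(p.round(1),yr);st();print(r.sense()['qpos'])
"
```

```text
[586.8 145.9 464. ] 0.14926081068567382
3.8333 [503.8 133.9 339. ] [-3.141e+00 -1.000e-03  1.490e-01] open 0.549 F [-0.9  0.2  0.6] T [ 0.06  0.07 -0.06] rack [-26.3 -49.1] crad [ 14.6 354.9]
[ 2.56865570e-01  1.10183892e-01  1.74304831e+00 -1.65912535e-05
  1.28713251e+00  1.67863439e+00]
```

Call:
drive_tool --pt "-0.12 0.16 2 -0.005" --pt "0 0 3 0" --pt "0 0 3 0" --pt "0 0 3 0" --pt "0 0 3 0" --pt "0 0 3 0" --pt "0 0 3 0" --pt "0 0 2.5 0" --pt "0 0 1.5 0" --pt "0 0 0 0" --pt "0 0 0 0" --pt "0 0 0 0"

```text
clock: 4.83
eef_pos: [503.4, 132.3, 99.4]
tcp_rot: [-3.141, -0.002, 0.154]
contact_force: [0.4, 0.7, 0.1]
opening: 0.547
```

```bash
python3 -c "
from h import *
st()"
```

```text
4.8333 [503.4 132.3  99.4] [-3.141e+00 -2.000e-03  1.540e-01] open 0.547 F [0.4 0.7 0.1] T [ 0.03 -0.03 -0.05] rack [-26.9 -50.6] crad [ 13.9 353.4]
```

Well clear of the rail, no force. Down to the grasp, then close.

Call:
drive_tool --pt "-0.05 0 1.2 0" --pt "0 0 1.2 0" --pt "0 0 0.8 0" --pt "0 0 0.4 0" --pt "0 0 0 0" --pt "0 0 0 0"

```text
clock: 5.33
eef_pos: [502.4, 132.0, 62.8]
tcp_rot: [-3.141, -0.001, 0.154]
contact_force: [1.1, 0.6, -0.9]
opening: 0.551
```

Call:
drive_tool --pt "0 0 0 0" --pt "0 0 0 0" --pt "0 0 0 0" --pt "0 0 0 0" --pt "0 0 0 0" --pt "0 0 0 0" --jaw 1 --force 120

```text
clock: 5.83
eef_pos: [502.2, 134.1, 63.6]
tcp_rot: [-3.139, -0.001, 0.152]
contact_force: [-6.7, 14.8, 10.6]
opening: 0.213
```

```bash
python3 -c "
from h import *
st()"
```

```text
5.8333 [502.2 134.1  63.6] [-3.139e+00 -1.000e-03  1.520e-01] open 0.213 F [-6.7 14.8 10.6] T [2.5  1.12 0.02] rack [-27.8 -48.7] crad [ 13.  355.4]
```

Call:
drive_tool --pt "0 -0.1 -0.3 0" --pt "0 -0.1 -0.5 0" --pt "0 0 -0.8 0" --pt "0 0 -0.8 0" --pt "0 0 -0.8 0" --pt "0 0 -0.8 0" --pt "0 0 0 0" --pt "0 0 0 0"

```text
clock: 6.5
eef_pos: [502.2, 133.9, 103.0]
tcp_rot: [-3.141, -0.001, 0.154]
contact_force: [-1.5, -0.3, -4.7]
opening: 0.212
```

```bash
python3 - <<'E'
from h import *
st()
n="scene";p,d=cams.grab_frame(n);np.savez("pics/scene3.npz",p=p,d=d,**cams.camera_params(n))
cv2.imwrite("pics/scene3.png",cv2.resize(p[120:300,300:520],None,fx=3,fy=3)[:,:,::-1])
E
```

```text
6.5 [502.2 133.9 103. ] [-3.141e+00 -1.000e-03  1.540e-01] open 0.212 F [-1.5 -0.3 -4.7] T [-0.06  0.33 -0.01] rack [-27.9 -48.8] crad [ 13.  355.2]
```

View pics/scene3.png

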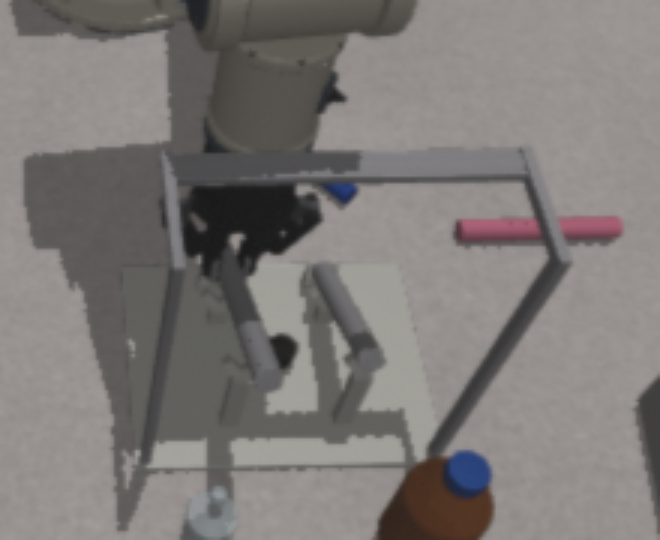

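Call:
drive_tool --pt "-1 0 0 0" --pt "-2 0 0 0" --pt "-2.5 0 0 0" --pt "-2 0 0 0" --pt "-0.8 1.2 0 0" --pt "0 2.2 0 0" --pt "0 2.6 0 0" --pt "0 2.6 0 0" --pt "0 2.6 0 0" --pt "0 2.2 0 0" --pt "0 1.2 0 0" --pt "0 0 0 0"

```text
clock: 7.55
eef_pos: [441.5, -25.0, 102.0]
tcp_rot: [3.141, 0.001, 0.152]
contact_force: [0.1, -0.4, -5.2]
opening: 0.215
```

```bash
python3 - <<'E'
from h import *
s=st()
n="top";p,d=cams.grab_frame(n);c=cams.camera_params(n);Q=cloud(c,d).reshape(-1,3)
w=(Q[:,:2]-s["eef_pos"][:2]);U=w@AX;V=w@AY
for lo in range(10,170,15):
    m=(U>lo)&(U<lo+15)&(abs(V)<30)&(Q[:,2]>25)&(Q[:,2]<250)
    if m.sum()>5:print(lo,m.sum(),"V",V[m].mean().round(1),"ztop",np.percentile(Q[m,2],90).round(1))
E
```

```text
7.55 [441.5 -25.  102. ] [3.141e+00 1.000e-03 1.520e-01] open 0.215 F [ 0.1 -0.4 -5.2] T [-0.02  0.33  0.01] rack [-112.2 -196.5] crad [-71.3 207.5]
70 33 V -1.1 ztop 152.2
85 45 V -0.8 ztop 161.3
100 46 V -1.0 ztop 169.4
115 46 V -1.0 ztop 178.1
130 47 V -1.5 ztop 187.3
145 44 V -1.2 ztop 192.2
```

Call:
drive_tool --pt "0 0 1 0" --pt "0 0 1.8 0" --pt "0 0 1.8 0" --pt "0 0 1 0" --pt "0 0 0.4 0" --pt "0 0 0 0" --pt "0 0 0 0" --force 80

```text
clock: 8.18
eef_pos: [442.1, -22.8, 42.3]
tcp_rot: [-3.142, 0.0, 0.154]
contact_force: [0.6, -0.3, -4.8]
opening: 0.213
```

Call:
drive_tool --pt "0 0 0.2 0" --pt "0 0 0.2 0" --pt "0 0 0.2 0" --pt "0 0 0.2 0" --pt "0 0 0.2 0" --pt "0 0 0.2 0" --pt "0 0 0 0"

```text
clock: 8.77
eef_pos: [443.3, -23.3, 31.0]
tcp_rot: [3.141, -0.002, 0.154]
contact_force: [-1.5, -2.7, 10.2]
opening: 0.217
```

```bash
python3 - <<'E'
from h import *
s=st()
E
```

```text
8.7667 [443.3 -23.3  31. ] [ 3.141e+00 -2.000e-03  1.540e-01] open 0.217 F [-1.5 -2.7 10.2] T [-0.72  0.92  0.11] rack [-110.2 -195.1] crad [-69.3 208.9]
```

Call:
drive_tool --pt "0 0 0.15 0" --pt "0 0 0.15 0" --pt "0 0 0.15 0" --pt "0 0 0.15 0" --pt "0 0 0 0" --pt "0 0 0 0" --force 60

```text
clock: 9.27
eef_pos: [443.5, -23.5, 24.9]
tcp_rot: [3.141, -0.002, 0.154]
contact_force: [1.4, -3.4, 6.9]
opening: 0.211
```

```bash
cat > barz.py <<'E'
from h import *
s=st()
n="top";p,d=cams.grab_frame(n);c=cams.camera_params(n);Q=cloud(c,d).reshape(-1,3)
w=(Q[:,:2]-s["eef_pos"][:2]);U=w@AX;V=w@AY
for lo in range(-80,230,20):
    m=(U>lo)&(U<lo+20)&(abs(V)<16)&(Q[:,2]>13)&(Q[:,2]<130)
    if m.sum()>5:print(lo,m.sum(),"V",V[m].mean().round(1),"ztop",np.percentile(Q[m,2],90).round(1))
E
python3 barz.py
```

```text
9.2667 [443.5 -23.5  24.9] [ 3.141e+00 -2.000e-03  1.540e-01] open 0.211 F [ 1.4 -3.4  6.9] T [-0.91  0.49  0.22] rack [-110.  -195.4] crad [-69.1 208.6]
60 15 V -1.8 ztop 51.8
80 50 V 2.7 ztop 55.4
100 49 V 3.1 ztop 58.4
120 53 V 4.1 ztop 64.4
140 50 V 4.5 ztop 71.0
160 31 V 5.0 ztop 71.3
```

Call:
drive_tool --pt "0 0 0.15 0" --pt "0 0 0.15 0" --pt "0 0 0.15 0" --pt "0 0 0.1 0" --pt "0 0 0 0" --pt "0 0 0 0" --force 50

```text
clock: 9.82
eef_pos: [441.1, -23.0, 18.3]
tcp_rot: [-3.141, 0.002, 0.154]
contact_force: [0.1, 0.7, -5.1]
opening: 0.215
```

```bash
python3 barz.py
```

```text
9.8167 [441.1 -23.   18.3] [-3.141e+00  2.000e-03  1.540e-01] open 0.215 F [ 0.1  0.7 -5.1] T [-0.02  0.35 -0.  ] rack [-112.3 -194.5] crad [-71.5 209.5]
80 50 V 2.4 ztop 34.1
100 47 V 3.6 ztop 33.6
120 50 V 4.0 ztop 37.1
140 45 V 4.8 ztop 36.0
160 27 V 5.2 ztop 35.9
```

```bash
python3 - <<'E'
from h import *
s=st();o=s["eef_pos"]
for n in("top","scene"):
    p,d=cams.grab_frame(n);c=cams.camera_params(n);Q=cloud(c,d).reshape(-1,3)
    w=(Q[:,:2]-o[:2]);U=w@AX;V=w@AY
    m=(U>60)&(U<250)&(abs(V-3)<20)&(Q[:,2]>16)&(Q[:,2]<60)
    print(n,"bar U",np.percentile(U[m],[1,99]).round(1),"fit V",np.polyfit(U[m],V[m],1).round(4))
    t=m&(abs(V-np.polyval(np.polyfit(U[m],V[m],1),U))<4);print("   z fit",np.polyfit(U[t],Q[t,2],1).round(3))
    b=(abs(U)<240)&(U>60)&(abs(V-30)<50)&(Q[:,2]<12)&(Q[:,2]>-8);print("   bench z",np.median(Q[b,2]).round(1))
    w=Q[:,:2]-CR;U=w@AX;V=w@AY
    m=(U>85)&(U<260)&(V>-75)&(V<-5)&(Q[:,2]>30)&(Q[:,2]<100)
    if m.sum():print("   beyond cradle U",np.percentile(U[m],[0.5,5,50,99]).round(1),m.sum())
E
```

```text
9.8667 [441.  -23.   18.3] [-3.141e+00  2.000e-03  1.540e-01] open 0.215 F [ 1.2  0.2 -5.9] T [-0.05  0.28  0.01] rack [-112.4 -194.5] crad [-71.5 209.6]
top bar U [ 79.  170.7] fit V [ 0.0388 -0.9633]
   z fit [ 0.084 21.709]
   bench z 1.0
   beyond cradle U [153.  156.  191.  214.6] 264
scene bar U [ 61.2 170.4] fit V [0.0351 1.5133]
   z fit [2.700e-02 2.892e+01]
   bench z 1.0
   beyond cradle U [151.4 154.  175.9 213. ] 613
```

Call:
drive_tool --pt "0 0 -1 0" --pt "0 0 -2 0" --pt "0 0 -2.6 0" --pt "0 0 -2.6 0" --pt "0 0 -2.6 0" --pt "0 0 -2.6 0" --pt "0 0 -2.2 0" --pt "0 0 -1.6 0" --pt "0 0 0 0" --force 110

```text
clock: 10.72
eef_pos: [443.7, -23.2, 194.3]
tcp_rot: [3.14, -0.006, 0.154]
contact_force: [1.2, 0.3, -3.9]
opening: 0.213
```

Call:
drive_tool --pt "0.2 1.2 0 0" --pt "0.35 2.4 0 0" --pt "0.35 2.7 0 0" --pt "0.35 2.7 0 0" --pt "0.35 2.7 0 0" --pt "0.35 2.7 0 0" --pt "0.35 2.7 0 0" --pt "0.35 2.7 0 0" --pt "0.35 2.4 0 0" --pt "0.3 1.8 0 0" --pt "0.15 0.96 0 0.037" --pt "0 0 0 0"

```text
clock: 11.72
eef_pos: [514.3, -265.9, 189.7]
tcp_rot: [-3.141, 0.001, 0.112]
contact_force: [-0.5, -0.0, -5.2]
opening: 0.215
```

Call:
drive_tool --pt "0 0 0 0" --pt "0 0 0 0"

```text
clock: 11.88
eef_pos: [513.6, -263.3, 190.1]
tcp_rot: [-3.14, 0.001, 0.117]
contact_force: [-1.0, 0.2, -4.6]
opening: 0.212
```

```bash
cat > meas.py <<'E'
from h import *
import sys
s=st();z0=s["eef_pos"][2];zlo=float(sys.argv[1]);zhi=float(sys.argv[2])
for n in("top","scene","wrist"):
    p,d=cams.grab_frame(n);c=cams.camera_params(n);Q=cloud(c,d).reshape(-1,3)
    w=(Q[:,:2]-s["eef_pos"][:2]);U=w@AX;V=w@AY
    m=(U>float(sys.argv[3]))&(U<float(sys.argv[4]))&(abs(V)<20)&(Q[:,2]>zlo)&(Q[:,2]<zhi)
    if m.sum()<20: print(n,"few",m.sum());continue
    f=np.polyfit(U[m],V[m],1);t=m&(abs(V-np.polyval(f,U))<4)
    print(n,m.sum(),"U",np.percentile(U[m],[1,99]).round(1),"V",f.round(4),"z",np.polyfit(U[t],Q[t,2],1).round(3))
E
python3 meas.py 150 260 50 230
```

```text
11.8833 [ 513.6 -263.3  190.1] [-3.14e+00  1.00e-03  1.17e-01] open 0.212 F [-1.   0.2 -4.6] T [-0.05  0.31  0.04] rack [ -77.5 -443.1] crad [-36.6 -39.1]
top 353 U [ 52.2 169.6] V [-0.0082  2.3039] z [6.70000e-02 1.96245e+02]
scene 462 U [ 52.3 170.5] V [-0.0105  5.3612] z [3.00000e-02 1.99961e+02]
wrist 11295 U [ 50.9 110.4] V [ 0.0044 -1.3031] z [6.40000e-02 1.96199e+02]
```

Call:
drive_tool --pt "0 0.28 1 0" --pt "0 0 2 0" --pt "0 0 2.4 0" --pt "0 0 2.4 0" --pt "0 0 2 0" --pt "0 0 1.4 0" --pt "0 0 0.8 0" --pt "0 0 0.3 0" --pt "0 0 0 0" --pt "0 0 0 0" --force 70

```text
clock: 12.87
eef_pos: [515.3, -267.4, 68.3]
tcp_rot: [3.141, -0.001, 0.117]
contact_force: [-0.2, -0.9, -3.3]
opening: 0.22
```

Call:
drive_tool --pt "0 0 0.15 0" --pt "0 0 0.15 0" --pt "0 0 0.15 0" --pt "0 0 0.15 0" --pt "0 0 0.1 0" --pt "0 0 0 0"

```text
clock: 13.37
eef_pos: [514.9, -267.2, 60.9]
tcp_rot: [-3.141, -0.0, 0.117]
contact_force: [0.4, 1.4, -1.1]
opening: 0.215
```

```bash
python3 meas.py 50 95 50 95
```

```text
13.3667 [ 514.9 -267.2   60.9] [-3.141 -0.     0.117] open 0.215 F [ 0.4  1.4 -1.1] T [0.04 0.44 0.01] rack [ -76.8 -447.1] crad [-35.9 -43.1]
top 98 U [51.2 94.8] V [-0.1621 14.1605] z [4.3000e-02 6.7993e+01]
scene 124 U [50.9 94. ] V [0.0167 2.8338] z [3.3000e-02 6.9483e+01]
wrist 7597 U [50.6 94.6] V [ 0.0015 -0.8406] z [5.9000e-02 6.6405e+01]
```

Call:
drive_tool --pt "0 0 0.1 0" --pt "0 0 0.1 0" --pt "0 0 0.1 0" --pt "0 0 0 0" --pt "0 0 0 0" --force 40

```text
clock: 13.93
eef_pos: [515.3, -267.3, 59.5]
tcp_rot: [3.141, -0.001, 0.117]
contact_force: [-4.3, 5.2, 17.5]
opening: 0.213
```

```bash
python3 meas.py 50 95 50 95
```

```text
13.9333 [ 515.3 -267.3   59.5] [ 3.141e+00 -1.000e-03  1.170e-01] open 0.213 F [-4.3  5.2 17.5] T [ 0.55  1.43 -0.19] rack [ -76.4 -447.3] crad [-35.5 -43.3]
top 96 U [51.7 93.8] V [-0.1223 11.2769] z [ 0.076 60.995]
scene 127 U [50.3 94.5] V [-0.0068  4.5041] z [2.6000e-02 6.5635e+01]
wrist 7316 U [50.6 94.6] V [-6.000e-04 -7.177e-01] z [2.5000e-02 6.4893e+01]
```

Call:
drive_tool --pt "0 0 0.05 0" --pt "0 0 0 0" --pt "0 0 0 0" --force 20

```text
clock: 14.33
eef_pos: [515.4, -267.3, 59.3]
tcp_rot: [3.141, -0.001, 0.117]
contact_force: [-4.5, 4.5, 21.1]
opening: 0.221
```

```bash
python3 meas.py 50 95 50 95
```

```text
14.3333 [ 515.4 -267.3   59.3] [ 3.141e+00 -1.000e-03  1.170e-01] open 0.221 F [-4.5  4.5 21.1] T [ 0.65  1.62 -0.22] rack [ -76.3 -447.3] crad [-35.4 -43.3]
top 94 U [52.8 93.5] V [-0.1106 10.4067] z [4.5000e-02 6.2586e+01]
scene 125 U [50.8 94.7] V [0.0124 3.0577] z [ 0.    66.736]
wrist 7280 U [50.6 94.7] V [-1.000e-04 -7.586e-01] z [1.700e-02 6.484e+01]
```

Call:
drive_tool --pt "0 0 0 0" --pt "0 0 0 0" --pt "0 0 0 0" --pt "0 0 0 -0.037" --pt "0 0 0 0" --pt "0 0 0 0" --jaw 0.5

```text
clock: 14.98
eef_pos: [514.8, -267.4, 57.1]
tcp_rot: [3.141, -0.0, 0.153]
contact_force: [-0.5, 0.2, -0.2]
opening: 0.498
```

```bash
python3 meas.py 50 95 50 200
```

```text
14.9833 [ 514.8 -267.4   57.1] [ 3.141 -0.     0.153] open 0.498 F [-0.5  0.2 -0.2] T [ 0.02  0.   -0.01] rack [ -76.8 -447.3] crad [-36.  -43.3]
top 315 U [ 52.4 195.8] V [-0.0104  5.7191] z [3.9000e-02 5.8536e+01]
scene 512 U [ 51.6 199.5] V [-0.0564 13.1631] z [3.9000e-02 5.8693e+01]
wrist 10382 U [ 50.8 111.5] V [2.6000e-03 2.6097e+00] z [1.0000e-03 6.1524e+01]
```

Call:
drive_tool --pt "1 -0.25 0 0" --pt "2 0 0 0" --pt "2 0 0 0" --pt "1 0 0 0" --pt "0 0 0 0" --pt "0 0 0 0" --pt "0 0 0 0"

```text
clock: 15.72
eef_pos: [572.6, -255.3, 56.9]
tcp_rot: [-3.141, 0.001, 0.154]
contact_force: [-0.9, -0.5, -0.3]
opening: 0.503
```

```bash
python3 meas.py 54 75 50 124;python3 meas.py 54 75 -130 -60
```

```text
15.7167 [ 572.6 -255.3   56.9] [-3.141e+00  1.000e-03  1.540e-01] open 0.503 F [-0.9 -0.5 -0.3] T [0.02 0.04 0.02] rack [ -17.9 -444.2] crad [ 23.  -40.2]
top 96 U [ 57.3 111. ] V [-0.1156 12.8467] z [2.1000e-02 6.0284e+01]
scene 187 U [ 51.4 110.5] V [1.1000e-03 3.9449e+00] z [-2.2000e-02  6.4253e+01]
wrist 10000 U [ 50.8 111.2] V [ 0.0028 -0.2497] z [-0.   61.67]
15.8667 [ 572.7 -255.7   57.2] [-3.141e+00  1.000e-03  1.530e-01] open 0.501 F [-0.2  0.8 -0.2] T [-0.03  0.01 -0.06] rack [ -17.9 -444.6] crad [ 23.  -40.6]
top few 0
scene 24 U [-110.3  -85.8] V [ 0.1443 24.7105] z [-0.093 50.076]
wrist few 0
```

Call:
drive_tool --pt "0.07 0 0.35 0" --pt "0 0 0.35 0" --pt "0 0 0 0" --pt "0 0 0 0"

```text
clock: 16.35
eef_pos: [574.1, -255.4, 49.8]
tcp_rot: [-3.141, 0.001, 0.154]
contact_force: [0.0, -0.2, -0.6]
opening: 0.499
```

Call:
drive_tool --pt "0 0 0 0" --pt "0 0 0 0" --pt "0 0 0 0" --pt "0 0 0 0" --pt "0 0 0 0" --jaw 1 --force 60

```text
clock: 16.77
eef_pos: [574.2, -254.7, 50.5]
tcp_rot: [-3.14, 0.0, 0.153]
contact_force: [-0.0, 4.9, 3.9]
opening: 0.234
```

Call:
drive_tool --pt "0 0 -0.4 0" --pt "0 0 -0.8 0" --pt "0 0 -0.8 0" --pt "0 0 -0.4 0" --pt "0 0 0 0" --pt "0 0 0 0"

```text
clock: 17.27
eef_pos: [574.6, -255.7, 74.8]
tcp_rot: [3.141, -0.001, 0.154]
contact_force: [0.4, -0.4, -4.8]
opening: 0.236
```

```bash
python3 meas.py 75 110 50 140
```

```text
17.2667 [ 574.6 -255.7   74.8] [ 3.141e+00 -1.000e-03  1.540e-01] open 0.236 F [ 0.4 -0.4 -4.8] T [0.05 0.02 0.01] rack [ -16.  -444.9] crad [ 24.8 -40.9]
top 123 U [ 54.2 137. ] V [-0.0686  9.0054] z [-4.0000e-03  8.5687e+01]
scene 270 U [ 51.3 137.7] V [-0.0998 11.8749] z [-4.6000e-02  8.9267e+01]
wrist 10934 U [ 50.8 108.9] V [ 0.0025 -0.378 ] z [-1.0000e-03  8.4995e+01]
```

Call:
drive_tool --pt "-0.8 0 0 0" --pt "-1.0 0 0 0" --pt "-0.65 0 0 0" --pt "0 0 0.6 0" --pt "0 0 0.8 0" --pt "0 0 0.5 0" --pt "0 0 0.1 0" --pt "0 0 0.1 0" --pt "0 0 0.1 0" --pt "0 0 0 0" --pt "0 0 0 0"

```text
clock: 18.33
eef_pos: [550.4, -259.2, 52.4]
tcp_rot: [3.141, -0.0, 0.154]
contact_force: [0.4, -0.0, -3.7]
opening: 0.235
```

```bash
python3 meas.py 54 90 50 140
```

```text
18.3333 [ 550.4 -259.2   52.4] [ 3.141 -0.     0.154] open 0.235 F [ 0.4 -0.  -3.7] T [-0.03 -0.03 -0.04] rack [ -40.5 -444.7] crad [  0.4 -40.7]
top 108 U [ 54.1 110. ] V [-0.1353 13.5558] z [ 0.06  57.774]
scene 185 U [ 50.9 108.2] V [-0.0138  4.7308] z [-2.4000e-02  6.6144e+01]
wrist 10965 U [ 50.8 109.3] V [ 0.0028 -0.7874] z [-1.0000e-03  6.3557e+01]
```

Call:
drive_tool --pt "0 0 0.05 0" --pt "0 0 0.05 0" --pt "0 0 0.05 0" --pt "0 0 0.05 0" --pt "0 0 0 0" --pt "0 0 0 0" --force 40

```text
clock: 18.98
eef_pos: [550.3, -259.1, 51.2]
tcp_rot: [-3.142, -0.0, 0.154]
contact_force: [-3.4, 3.1, 6.4]
opening: 0.235
```

Call:
drive_tool --pt "0 0 0 0" --pt "0 0 0 0" --pt "0 0 0 0" --jaw 0.4

```text
clock: 19.23
eef_pos: [550.6, -259.5, 50.5]
tcp_rot: [3.141, -0.001, 0.154]
contact_force: [1.5, 0.4, -0.1]
opening: 0.602
```

Call:
drive_tool --pt "0 0 -1 0" --pt "0 0 -2 0" --pt "0 0 -3 0" --pt "0 0 -3 0" --pt "0 0 -3 0" --pt "0 0 -2 0" --pt "-3 0 0 0" --pt "0 0 0 0" --pt "0 0 0 0"

```text
clock: 19.98
eef_pos: [519.7, -264.0, 191.3]
tcp_rot: [3.141, -0.001, 0.153]
contact_force: [0.2, 0.2, 0.1]
opening: 0.602
```

```bash
cat > ends.py <<'E'
from h import *
import sys
V0,Z,L=float(sys.argv[1]),float(sys.argv[2]),float(sys.argv[3])
s=st()
for n in("top","scene","wrist"):
    p,d=cams.grab_frame(n);c=cams.camera_params(n);Q=cloud(c,d).reshape(-1,3)
    cv2.imwrite(f"pics/e_{n}_{s['clock']:.1f}.png",p[:,:,::-1])
    w=(Q[:,:2]-CR);U=w@AX;V=w@AY
    b=(abs(V-V0)<9)&(Q[:,2]>Z-2)&(Q[:,2]<Z+18)&(abs(U)<L)
    k=(abs(U)<90)&(abs(V)<170)&(Q[:,2]>25)&(Q[:,2]<150)&((abs(V-V0)>25)|(abs(U)<60))
    rim=(abs(U)<110)&(abs(V)<160)&(Q[:,2]>6)&(Q[:,2]<14)&(abs(V-V0)>30)
    print(n,b.sum(),"U",np.percentile(U[b],[.5,99.5]).round(1) if b.sum() else "","V",np.median(V[b]).round(1),"base U",np.percentile(U[rim],[.5,99.5]).round(1),"body U",np.percentile(U[k],[1,99]).round(1),"slope",np.polyfit(U[b],Q[b,2],1).round(3) if b.sum()>5 else "")
    for nm,sg,zz in(("low",-1,(72,95)),("up",1,(112,135))):
        t=(abs(U)<25)&(V*sg>60)&(V*sg<150)&(Q[:,2]>zz[0])&(Q[:,2]<zz[1])
        if t.sum()>10: print("   ",nm,"tab U",np.percentile(U[t],[3,97]).round(1),"V",np.percentile(V[t],[3,97]).round(1))
E
python3 ends.py -40 52 140
```

```text
19.9833 [ 519.7 -264.   191.3] [ 3.141e+00 -1.000e-03  1.530e-01] open 0.602 F [0.2 0.2 0.1] T [ 0.01 -0.01  0.02] rack [ -71.5 -444.7] crad [-30.6 -40.7]
top 230 U [-32.6 110.2] V -38.9 base U [-102.1  107.1] body U [-65.5  65.9] slope [2.0000e-03 6.1414e+01]
    up tab U [-14.5  14.4] V [122.2 133.8]
scene 428 U [-110.9  108.3] V -38.4 base U [-72.9 103.3] body U [-66.7  65.1] slope [-5.0000e-03  6.1715e+01]
    low tab U [-14.2  13.5] V [-135.2 -123. ]
    up tab U [-14.2  14.4] V [124.5 136.4]
wrist 6284 U [-107.7  109.8] V -40.3 base U [-69.7 106. ] body U [-64.6  65.8] slope [-0.    60.121]
    low tab U [-13.2  15.6] V [-137.4 -125.9]
    up tab U [-13.7  14.9] V [121.1 132.7]
```

Call:
drive_tool --pt "0.8 2 0 0" --pt "1.2 3 0 0" --pt "1.06 2.98 0 0" --pt "0 1 0 0" --pt "0 0 2 0" --pt "0 0 3 0" --pt "0 0 2.5 0" --pt "0 0 1.5 0" --pt "0 0 0.6 0" --pt "0 0 0.6 0" --pt "0 0 0 0" --pt "0 0 0 0" --jaw 0.45 --force 20

```text
clock: 21.13
eef_pos: [565.0, -348.0, 88.9]
tcp_rot: [3.141, -0.001, 0.154]
contact_force: [-0.6, 0.8, 0.7]
opening: 0.546
```

```bash
python3 -c "
from h import *
s=st();p,d=cams.grab_frame('wrist');cv2.imwrite('pics/w_chock.png',p[:,:,::-1])"
```

```text
21.1333 [ 565.  -348.    88.9] [ 3.141e+00 -1.000e-03  1.540e-01] open 0.546 F [-0.6  0.8  0.7] T [0.06 0.   0.01] rack [ -39.6 -534.7] crad [   1.3 -130.7]
```

View pics/w_chock.png

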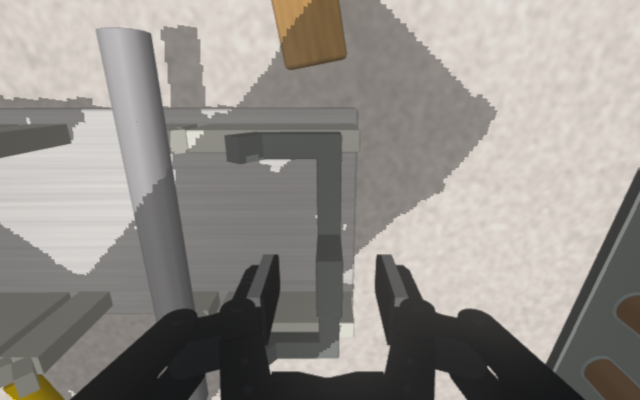

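The fingers straddle the grey tab at (330,250). The long shaft lies seated at (160,200). Now I grip lightly and slide.

Call:
drive_tool --pt "0 0 0 0" --pt "0 0 0 0" --pt "0 0 0 0" --pt "0 0 0 0" --pt "0 0 0 0" --pt "0 0 0 0" --jaw 1

```text
clock: 21.68
eef_pos: [564.9, -348.2, 89.2]
tcp_rot: [3.141, -0.001, 0.154]
contact_force: [-1.0, 0.3, 5.8]
opening: 0.131
```

Call:
drive_tool --pt "0 -0.3 0 0" --pt "0 -0.6 0 0" --pt "0 -0.6 0 0" --pt "0 -0.6 0 0" --pt "0 -0.6 0 0" --pt "0 -0.4 0 0" --pt "0 -0.2 0 0" --pt "0 0 0 0" --pt "0 0 0 0"

```text
clock: 22.43
eef_pos: [559.7, -315.2, 89.2]
tcp_rot: [3.141, -0.001, 0.154]
contact_force: [-1.3, 0.6, 7.5]
opening: 0.136
```

```bash
python3 ends.py -40 52 140
```

```text
22.4333 [ 559.7 -315.2   89.2] [ 3.141e+00 -1.000e-03  1.540e-01] open 0.136 F [-1.3  0.6  7.5] T [0.14 0.25 0.07] rack [ -39.8 -501.4] crad [  1.1 -97.4]
top 415 U [-107.4  110.2] V -38.3 base U [-95.4 107.6] body U [-65.5  66. ] slope [1.000e-03 6.112e+01]
    up tab U [-14.3  14.5] V [122.5 134. ]
scene 431 U [-111.1  108.1] V -38.6 base U [-73.5  97.2] body U [-65.8  65.1] slope [-5.0000e-03  6.2009e+01]
    low tab U [-7.3 14.1] V [-111.9  -76.4]
    up tab U [-15.   13.9] V [124.4 136.4]
wrist 10042 U [-92.5 109.8] V -41.7 base U [-69.8 107. ] body U [-63.5  66.3] slope [-0.    60.528]
    low tab U [-12.1  15.5] V [-115.  -81.]
```

Call:
drive_tool --pt "0 -0.2 0 0" --pt "0 -0.15 0 0" --pt "0 -0.1 0 0" --pt "0 0 0 0" --pt "0 0 0 0"

```text
clock: 23.0
eef_pos: [559.1, -311.2, 89.1]
tcp_rot: [3.14, -0.001, 0.154]
contact_force: [-1.9, -1.5, 7.5]
opening: 0.129
```

Call:
drive_tool --pt "0 -0.05 0 0" --pt "0 -0.05 0 0" --pt "0 0 0 0"

```text
clock: 23.25
eef_pos: [559.0, -310.4, 89.2]
tcp_rot: [3.14, -0.001, 0.154]
contact_force: [-1.8, -2.5, 7.5]
opening: 0.138
```

Call:
drive_tool --pt "0 -0.05 0 0" --pt "0 -0.05 0 0" --pt "0 0 0 0"

```text
clock: 23.5
eef_pos: [558.8, -309.4, 89.1]
tcp_rot: [3.14, -0.001, 0.154]
contact_force: [-1.7, -2.3, 5.6]
opening: 0.133
```

Call:
drive_tool --pt "0 -0.05 0 0" --pt "0 -0.05 0 0" --pt "0 0 0 0"

```text
clock: 23.75
eef_pos: [558.7, -308.4, 89.1]
tcp_rot: [3.14, -0.001, 0.154]
contact_force: [-1.3, -2.7, 6.2]
opening: 0.131
```

Call:
drive_tool --pt "0 -0.05 0 0" --pt "0 -0.05 0 0" --pt "0 0 0 0"

```text
clock: 24.0
eef_pos: [558.5, -307.4, 89.2]
tcp_rot: [3.14, -0.001, 0.154]
contact_force: [-1.3, -2.9, 7.3]
opening: 0.135
```

```bash
python3 -c "
from h import *
st()"
```

```text
24.0 [ 558.5 -307.4   89.2] [ 3.14e+00 -1.00e-03  1.54e-01] open 0.135 F [-1.3 -2.9  7.3] T [-0.36  0.29  0.06] rack [ -39.8 -493.6] crad [  1.1 -89.6]
```

Call:
drive_tool --pt "0 -0.05 0 0" --pt "0 -0.05 0 0" --pt "0 0 0 0"

```text
clock: 24.25
eef_pos: [558.5, -307.3, 89.2]
tcp_rot: [3.139, -0.001, 0.154]
contact_force: [-2.1, -6.8, 5.6]
opening: 0.133
```

Call:
drive_tool --pt "0 -0.05 0 0" --pt "0 0 0 0"

```text
clock: 24.42
eef_pos: [558.5, -307.2, 89.2]
tcp_rot: [3.138, -0.001, 0.154]
contact_force: [-1.5, -8.1, 4.4]
opening: 0.133
```

Call:
drive_tool --pt "0 -0.05 0 0" --pt "0 0 0 0"

```text
clock: 24.58
eef_pos: [558.5, -307.1, 89.2]
tcp_rot: [3.137, -0.002, 0.154]
contact_force: [-1.2, -9.6, 2.9]
opening: 0.134
```

Call:
drive_tool --pt "0 0 0 0" --pt "0 0 0 0" --pt "0 0 0 0" --pt "0 0 -1 0" --pt "0 0 -2 0" --pt "0 0 -3 0" --pt "0 0 -3 0" --pt "0 0 -2.5 0" --pt "0 0 0 0" --pt "0 0 0 0" --jaw 0.5

```text
clock: 25.42
eef_pos: [558.7, -305.1, 205.6]
tcp_rot: [3.14, -0.003, 0.154]
contact_force: [1.0, -0.2, -0.7]
opening: 0.502
```

```bash
python3 ends.py -40 52 140
```

```text
25.4167 [ 558.7 -305.1  205.6] [ 3.14e+00 -3.00e-03  1.54e-01] open 0.502 F [ 1.  -0.2 -0.7] T [-0.04  0.02  0.01] rack [ -39.2 -491.3] crad [  1.6 -87.3]
top 405 U [-92.7 110.1] V -38.5 base U [-95.2 106.3] body U [-65.5  66. ] slope [-1.0000e-03  6.1592e+01]
    up tab U [-14.   14.4] V [122.4 133.9]
scene 440 U [-110.4  108.5] V -38.3 base U [-74.   99.7] body U [-66.1  65.2] slope [-7.0000e-03  6.2065e+01]
    low tab U [-15.9  13.6] V [-92.9 -81.4]
    up tab U [-14.2  13.6] V [124.4 136.4]
wrist 4328 U [-105.2  109.4] V -41.1 base U [-70.7 107.1] body U [-64.9  65.8] slope [1.0000e-03 6.0012e+01]
    low tab U [-13.2  15.2] V [-95.9 -84.2]
    up tab U [-14.   14.6] V [120.9 131.4]
```

Call:
drive_tool --pt "-0.3 -2 0 0" --pt "-0.5 -3.4 0 0" --pt "-0.5 -3.8 0 0" --pt "-0.5 -3.8 0 0" --pt "-0.5 -3.8 0 0" --pt "-0.5 -3.8 0 0" --pt "-0.5 -3.8 0 0" --pt "-0.5 -3.8 0 0" --pt "-0.5 -3.8 0 0" --pt "-0.5 -3.8 0 0" --pt "-0.5 -3.8 0 0" --pt "-0.5 -3.8 0 0"

```text
clock: 26.57
eef_pos: [432.4, 116.5, 202.3]
tcp_rot: [3.141, 0.002, 0.154]
contact_force: [0.3, 0.1, -0.9]
opening: 0.501
```

Call:
drive_tool --pt "-0.5 -3.8 1 0" --pt "-0.5 -3.4 2 0" --pt "-0.5 -2.4 2.5 0" --pt "-0.2 -1.2 2.5 0" --pt "0 0 1.5 0" --pt "0 0 0 0" --pt "0 0 0 0" --pt "0 0 0 0"

```text
clock: 27.23
eef_pos: [400.9, 218.9, 108.5]
tcp_rot: [3.141, 0.0, 0.153]
contact_force: [-0.2, -0.4, 0.0]
opening: 0.502
```

```bash
python3 -c "
from h import *
s=st();P=RK-27.5*AX+50.5*AY;go(*P,62.5,A)
for n in('top','scene'):
    p,d=cams.grab_frame(n);c=cams.camera_params(n);Q=cloud(c,d).reshape(-1,3);w=Q[:,:2]-RK;U=w@AX;V=w@AY;zl=37+(U+60)*np.tan(np.pi/6)
    m=(abs(V-50)<25)&(U>-20)&(U<90)&(Q[:,2]>zl+7)&(Q[:,2]<zl+22);print(n,m.sum(),np.polyfit(U[m],V[m],1),np.percentile(U[m],99))
"
```

```text
27.2333 [400.9 218.9 108.5] [3.141 0.    0.153] open 0.502 F [-0.2 -0.4  0. ] T [-0.01 -0.02 -0.  ] rack [-115.    50.8] crad [-74.1 454.8]
tool cm [8.75 0.02 4.6 ] turn -0.0
top 139 [-6.32837828e-04  4.97243941e+01] 75.13949112818777
scene 169 [3.95662665e-03 5.06794727e+01] 72.9256223119204
```

Call:
drive_tool --pt "1.5 0 0 0" --pt "2.5 0 0 0" --pt "2.5 0 0 0" --pt "1.5 0 0 0" --pt "0.75 0.02 0 0" --pt "0 0 0 0" --pt "0 0 1.2 0" --pt "0 0 1.6 0" --pt "0 0 1.2 0" --pt "0 0 0.6 0" --pt "0 0 0 0" --pt "0 0 0 0"

```text
clock: 28.33
eef_pos: [486.5, 232.3, 61.9]
tcp_rot: [3.141, 0.001, 0.154]
contact_force: [0.2, -0.4, -0.1]
opening: 0.502
```

Call:
drive_tool --pt "0 0 0 0" --pt "0 0 0 0" --pt "0 0 0 0" --pt "0 0 0 0" --pt "0 0 0 0" --pt "0 0 0 0" --jaw 1 --force 100

```text
clock: 28.83
eef_pos: [487.4, 233.2, 63.6]
tcp_rot: [-3.14, -0.001, 0.154]
contact_force: [-3.2, 3.3, 7.5]
opening: 0.225
```

Call:
drive_tool --pt "0 0 -0.3 0" --pt "0 0 -0.5 0" --pt "0 0 -0.8 0" --pt "0 0 -0.8 0" --pt "0 0 -0.8 0" --pt "0 0 -0.8 0" --pt "0 0 0 0" --pt "0 0 0 0"

```text
clock: 29.5
eef_pos: [487.6, 232.6, 103.0]
tcp_rot: [-3.141, -0.001, 0.154]
contact_force: [0.0, 0.0, -4.4]
opening: 0.221
```

```bash
python3 -c "
from h import *
s=st()"
```

```text
29.5 [487.6 232.6 103. ] [-3.141e+00 -1.000e-03  1.540e-01] open 0.221 F [ 0.   0.  -4.4] T [-0.05  0.09  0.04] rack [-27.2  51. ] crad [ 13.7 455. ]
```

Call:
drive_tool --pt "-1 0 0 0" --pt "-2 0 0 0" --pt "-2.5 0 0 0" --pt "-2 0 0 0" --pt "-0.8 1.2 0 0" --pt "0 2.4 0 0" --pt "0 3 0 0" --pt "0 3 0 0" --pt "0 3 0 0" --pt "0 3 0 0" --pt "0 3 0 0" --pt "0 2.8 0 0"

```text
clock: 30.5
eef_pos: [437.2, 6.4, 102.0]
tcp_rot: [3.142, 0.001, 0.154]
contact_force: [1.1, 1.1, -3.7]
opening: 0.222
```

Call:
drive_tool --pt "0 2 1 0" --pt "0 1.2 1.8 0" --pt "0 0 1.8 0" --pt "0 0 1 0" --pt "0 0 0.4 0" --pt "0 0 0 0" --pt "0 0 0 0" --force 80

```text
clock: 31.08
eef_pos: [442.8, -23.0, 42.5]
tcp_rot: [-3.142, 0.0, 0.155]
contact_force: [0.2, -0.5, -3.9]
opening: 0.224
```

```bash
python3 -c "
from h import *
s=st()
for n in ('top','scene'):
    p,d=cams.grab_frame(n);c=cams.camera_params(n);Q=cloud(c,d).reshape(-1,3);w=Q[:,:2]-s['eef_pos'][:2];U=w@AX;V=w@AY
    m=(U>50)&(U<200)&(abs(V)<20)&(Q[:,2]>25)&(Q[:,2]<160);print(n,m.sum(),np.percentile(U[m],[1,99]),np.polyfit(U[m],V[m],1),np.polyfit(U[m],Q[m,2],1))
"
```

```text
31.0833 [442.8 -23.   42.5] [-3.142  0.     0.155] open 0.224 F [ 0.2 -0.5 -3.9] T [-0.03  0.1  -0.02] rack [-110.6 -194.8] crad [-69.8 209.2]
top 97 [ 73.01945278 109.66841768] [ 0.02675437 -3.45892651] [ 0.32294752 64.14457955]
scene 127 [ 53.11443927 107.16534343] [ 0.01610789 -0.26117474] [ 0.37814035 59.39573006]
```

Call:
drive_tool --pt "0 0 0.2 0" --pt "0 0 0.2 0" --pt "0 0 0.2 0" --pt "0 0 0.2 0" --pt "0 0 0.2 0" --pt "0 0 0.2 0" --pt "0 0 0 0" --force 60

```text
clock: 31.77
eef_pos: [445.0, -23.3, 31.3]
tcp_rot: [3.141, -0.004, 0.153]
contact_force: [1.1, 2.4, 15.3]
opening: 0.221
```

Call:
drive_tool --pt "0 0 0.15 0" --pt "0 0 0.15 0" --pt "0 0 0.15 0" --pt "0 0 0.15 0" --pt "0 0 0 0" --pt "0 0 0 0" --force 50

```text
clock: 32.27
eef_pos: [444.7, -23.6, 25.1]
tcp_rot: [3.141, -0.003, 0.154]
contact_force: [1.1, -1.8, 8.4]
opening: 0.22
```

```bash
python3 meas.py 13 90 50 130
```

```text
32.2667 [444.7 -23.6  25.1] [ 3.141e+00 -3.000e-03  1.540e-01] open 0.22 F [ 1.1 -1.8  8.4] T [-0.37  0.38  0.05] rack [-108.8 -195.6] crad [-68.  208.4]
top 97 U [ 75.2 114.7] V [ 0.0304 -2.1224] z [ 0.16  40.335]
scene 160 U [ 51.2 113.6] V [2.3000e-03 2.8074e+00] z [ 0.101 43.554]
wrist 13241 U [ 50.9 105.2] V [ 0.0181 -0.7574] z [ 0.259 30.458]
```

Call:
drive_tool --pt "0 0 0.15 0" --pt "0 0 0.15 0" --pt "0 0 0.15 0" --pt "0 0 0.1 0" --pt "0 0 0 0" --pt "0 0 0 0" --force 40

```text
clock: 32.92
eef_pos: [444.5, -23.6, 19.6]
tcp_rot: [3.141, -0.003, 0.154]
contact_force: [0.9, -0.2, 9.2]
opening: 0.219
```

```bash
python3 meas.py 13 90 50 130
```

```text
32.9167 [444.5 -23.6  19.6] [ 3.141e+00 -3.000e-03  1.540e-01] open 0.219 F [ 0.9 -0.2  9.2] T [-0.28  0.49  0.09] rack [-109.1 -195.6] crad [-68.2 208.4]
top 91 U [ 76.2 113.5] V [ 0.0356 -2.7839] z [ 0.117 26.495]
scene 167 U [ 51.1 113.5] V [-1.400e-03  2.782e+00] z [-0.058 40.004]
wrist 11756 U [ 50.8 108.5] V [ 0.0163 -0.715 ] z [ 0.12  25.257]
```

Call:
drive_tool --pt "0 0 0.05 0" --pt "0 0 0.05 0" --pt "0 0 0 0" --pt "0 0 0 0" --force 20

```text
clock: 33.4
eef_pos: [444.8, -23.6, 18.8]
tcp_rot: [3.141, -0.003, 0.154]
contact_force: [1.0, -0.8, 14.1]
opening: 0.222
```

```bash
python3 meas.py 13 90 50 130
```

```text
33.4 [444.8 -23.6  18.8] [ 3.141e+00 -3.000e-03  1.540e-01] open 0.222 F [ 1.  -0.8 14.1] T [-0.23  0.73  0.05] rack [-108.8 -195.6] crad [-67.9 208.4]
top 91 U [ 76.1 113.5] V [ 0.0242 -1.7164] z [ 0.069 28.274]
scene 167 U [ 52.3 113.9] V [-0.0043  3.3007] z [-1.3000e-02  3.4578e+01]
wrist 11610 U [ 50.9 108.8] V [ 0.0166 -0.6832] z [ 0.104 24.552]
```

Call:
drive_tool --pt "0 0 -1 0" --pt "0 0 -2 0" --pt "0 0 -3 0" --pt "0 0 -3 0" --pt "0 0 -3 0" --pt "0 0 -3 0" --pt "0 0 -1.5 0" --pt "0 0 -0.7 0" --pt "0 0 0 0.017" --force 80

```text
clock: 34.3
eef_pos: [443.4, -23.4, 191.2]
tcp_rot: [3.141, -0.003, 0.137]
contact_force: [-0.1, -0.6, -4.3]
opening: 0.22
```

Call:
drive_tool --pt "0.3 1.4 0 0" --pt "0.6 2.8 0 0" --pt "0.6 3.2 0 0" --pt "0.6 3.2 0 0" --pt "0.6 3.0 0 0" --pt "0.4 2 0 0" --pt "0.25 1.2 0 0" --pt "0 0 0 0" --pt "0 0 0 0" --pt "0 0 0 0"

```text
clock: 35.13
eef_pos: [497.9, -184.1, 188.8]
tcp_rot: [-3.14, 0.002, 0.137]
contact_force: [-0.5, -0.4, -4.3]
opening: 0.224
```

```bash
python3 meas.py 150 260 40 160
```

```text
35.1333 [ 497.9 -184.1  188.8] [-3.14e+00  2.00e-03  1.37e-01] open 0.224 F [-0.5 -0.4 -4.3] T [-0.03  0.13  0.01] rack [ -80.8 -362.4] crad [-40.   41.6]
top 88 U [ 72.8 112.3] V [-0.2345 25.4204] z [  0.308 180.352]
scene 256 U [ 41.  113.6] V [-0.0252  5.3096] z [4.50000e-02 2.03364e+02]
wrist 13623 U [ 41.1 108.1] V [ 7.000e-04 -9.609e-01] z [1.60000e-01 1.95119e+02]
```

Call:
drive_tool --pt "0.6 0.16 0.6 0" --pt "0 0 1.6 0" --pt "0 0 2.2 0" --pt "0 0 1.8 0" --pt "0 0 1 0" --pt "0 0 0.4 0" --pt "0 0 0 0" --pt "0 0 0 0" --force 50

```text
clock: 35.95
eef_pos: [505.7, -186.0, 114.3]
tcp_rot: [3.141, -0.001, 0.137]
contact_force: [-0.1, 0.5, -4.5]
opening: 0.22
```

Call:
drive_tool --pt "0 0 0.2 0" --pt "0 0 0.2 0" --pt "0 0 0.15 0" --pt "0 0 0.15 0" --pt "0 0 0.1 0" --pt "0 0 0 0" --force 40

```text
clock: 36.45
eef_pos: [505.0, -186.0, 105.6]
tcp_rot: [-3.141, 0.0, 0.137]
contact_force: [-0.5, -0.2, -4.2]
opening: 0.221
```

Call:
drive_tool --pt "0 0 0.1 0" --pt "0 0 0.1 0" --pt "0 0 0.1 0" --pt "0 0 0 0"

```text
clock: 36.78
eef_pos: [505.1, -186.0, 102.6]
tcp_rot: [-3.141, 0.0, 0.137]
contact_force: [0.0, 0.7, -4.1]
opening: 0.221
```

```bash
python3 meas.py 92 150 50 125
```

```text
36.7833 [ 505.1 -186.   102.6] [-3.141  0.     0.137] open 0.221 F [ 0.   0.7 -4.1] T [ 0.03  0.18 -0.03] rack [ -74.  -365.4] crad [-33.1  38.7]
top 69 U [ 75.6 112.5] V [-0.2643 28.8418] z [ 0.313 92.28 ]
scene 206 U [ 50.4 113.2] V [-0.0286  5.4966] z [4.00000e-03 1.20932e+02]
wrist 12201 U [ 50.9 107.5] V [-0.     -0.7981] z [  0.16  108.374]
```

Call:
drive_tool --pt "0 -0.1 0.1 0" --pt "0 0 0.1 0" --pt "0 0 0.1 0" --pt "0 0 0 0"

```text
clock: 37.27
eef_pos: [505.3, -184.9, 100.3]
tcp_rot: [-3.141, -0.001, 0.137]
contact_force: [-0.8, 3.4, 5.8]
opening: 0.224
```

Call:
drive_tool --pt "0 0 0.1 0" --pt "0 0 0.1 0" --pt "0 0 0 0" --force 30

```text
clock: 37.52
eef_pos: [505.6, -184.8, 99.1]
tcp_rot: [-3.141, -0.001, 0.136]
contact_force: [-2.9, 5.3, 15.3]
opening: 0.221
```

Call:
drive_tool --pt "0 0 0.1 0" --pt "0 0 0 0" --pt "0 0 0 0" --force 25

```text
clock: 37.77
eef_pos: [506.2, -184.7, 97.8]
tcp_rot: [3.141, -0.002, 0.136]
contact_force: [0.9, 4.8, 6.9]
opening: 0.224
```

```bash
python3 meas.py 92 150 50 125
```

```text
37.7667 [ 506.2 -184.7   97.8] [ 3.141e+00 -2.000e-03  1.360e-01] open 0.224 F [0.9 4.8 6.9] T [ 0.7   0.23 -0.11] rack [ -72.8 -364.3] crad [-31.9  39.7]
top 67 U [ 75.9 113. ] V [-0.2597 27.6037] z [ 0.228 87.3  ]
scene 209 U [ 50.6 112.2] V [-0.0261  4.6621] z [-4.80000e-02  1.13525e+02]
wrist 11348 U [ 50.8 109.5] V [-0.0063 -0.6962] z [7.20000e-02 1.03751e+02]
```

Call:
drive_tool --pt "0 0 0.05 0" --pt "0 0 0.05 0" --pt "0 0 0 0" --pt "0 0 0 0" --force 20

```text
clock: 38.25
eef_pos: [506.3, -184.7, 97.2]
tcp_rot: [3.142, -0.003, 0.136]
contact_force: [0.5, 5.6, 12.2]
opening: 0.219
```

Call:
drive_tool --pt "0 0 0.05 0" --pt "0 0 0.05 0" --pt "0 0 0 0" --pt "0 0 0 0"

```text
clock: 38.58
eef_pos: [506.5, -184.7, 96.7]
tcp_rot: [3.141, -0.003, 0.136]
contact_force: [-0.6, 7.1, 18.1]
opening: 0.219
```

```bash
python3 meas.py 92 150 50 125
```

```text
38.5833 [ 506.5 -184.7   96.7] [ 3.141e+00 -3.000e-03  1.360e-01] open 0.219 F [-0.6  7.1 18.1] T [ 0.96  0.95 -0.22] rack [ -72.5 -364.3] crad [-31.6  39.7]
top 69 U [ 75.9 113.5] V [-0.2474 26.6409] z [ 0.177 89.253]
scene 204 U [ 51.2 112.2] V [-0.0208  4.2373] z [-5.90000e-02  1.11578e+02]
wrist 11059 U [ 50.7 110.1] V [-0.0061 -0.6809] z [4.50000e-02 1.02687e+02]
```

Call:
drive_tool --pt "0 0 0.05 0" --pt "0 0 0.05 0" --pt "0 0 0 0" --pt "0 0 0 0"

```text
clock: 39.07
eef_pos: [507.0, -185.0, 96.1]
tcp_rot: [3.14, -0.004, 0.137]
contact_force: [-1.2, 6.5, 19.5]
opening: 0.221
```

Call:
drive_tool --pt "0 0 0.05 0" --pt "0 0 0.05 0" --pt "0 0 0 0" --pt "0 0 0 0"

```text
clock: 39.4
eef_pos: [507.0, -185.0, 95.9]
tcp_rot: [3.14, -0.004, 0.137]
contact_force: [-4.0, 7.2, 30.6]
opening: 0.218
```

```bash
python3 meas.py 92 150 50 125
```

```text
39.4 [ 507.  -185.    95.9] [ 3.14  -0.004  0.137] open 0.218 F [-4.   7.2 30.6] T [1.17 1.3  0.31] rack [ -72.  -364.7] crad [-31.1  39.3]
top 55 U [ 80.  112.9] V [-0.2826 28.7071] z [ 0.292 76.123]
scene 201 U [ 51.  111.9] V [-0.0436  4.5092] z [-3.80000e-02  1.08515e+02]
wrist 10965 U [ 50.8 110.5] V [-0.0261 -0.63  ] z [3.00000e-02 1.02208e+02]
```

Call:
drive_tool --pt "0 0 -0.03 0" --pt "0 0 -0.03 0" --pt "0 0 0 0" --jaw 0.79

```text
clock: 39.8
eef_pos: [507.0, -185.0, 96.0]
tcp_rot: [3.14, -0.004, 0.137]
contact_force: [-2.0, 7.2, 24.5]
opening: 0.217
```

Call:
drive_tool --pt "0 0 0 0" --pt "0 0 0 0" --jaw 0.76

```text
clock: 39.97
eef_pos: [506.9, -184.8, 95.4]
tcp_rot: [3.141, -0.004, 0.137]
contact_force: [-0.8, 7.1, 17.6]
opening: 0.243
```

```bash
python3 meas.py 92 150 50 125
```

```text
39.9667 [ 506.9 -184.8   95.4] [ 3.141 -0.004  0.137] open 0.243 F [-0.8  7.1 17.6] T [1.1  0.16 0.22] rack [ -72.1 -364.4] crad [-31.2  39.6]
top 62 U [ 75.4 112.4] V [-0.2818 29.4441] z [ 0.179 86.516]
scene 194 U [ 51.  110.3] V [-0.0176  3.4119] z [-3.30000e-02  1.07035e+02]
wrist 10835 U [ 50.8 110.6] V [-0.0127 -0.6817] z [1.70000e-02 1.01959e+02]
```

Settling gently. I open further, then align the yaw.

Call:
drive_tool --pt "0 0 0 0" --pt "0 0 0 0" --jaw 0.73

```text
clock: 40.28
eef_pos: [505.8, -184.9, 94.0]
tcp_rot: [3.141, -0.002, 0.137]
contact_force: [0.1, 2.4, 1.0]
opening: 0.271
```

Call:
drive_tool --pt "0 0 0 0" --pt "0 0 0 0" --pt "0 0 0 -0.017" --pt "0 0 0 0" --jaw 0.55

```text
clock: 40.62
eef_pos: [504.8, -185.2, 93.2]
tcp_rot: [-3.142, 0.0, 0.155]
contact_force: [-0.2, 0.5, -0.6]
opening: 0.446
```

```bash
python3 meas.py 92 150 50 125; python3 ends.py 40 92 120
```

```text
40.6167 [ 504.8 -185.2   93.2] [-3.142  0.     0.155] open 0.446 F [-0.2  0.5 -0.6] T [ 0.04  0.03 -0.01] rack [ -74.2 -364.5] crad [-33.3  39.5]
top 67 U [ 75.  113.6] V [-0.2364 26.3087] z [8.9000e-02 9.3302e+01]
scene 195 U [ 50.4 112.5] V [-0.0047  4.1749] z [-4.70000e-02  1.06648e+02]
wrist 10816 U [ 50.8 110.8] V [0.0021 0.0603] z [-1.0000e-03  1.0166e+02]
40.7667 [ 504.9 -185.1   93.2] [-3.142  0.     0.154] open 0.45 F [-0.5  0.2  0.6] T [-0.04  0.03 -0.02] rack [ -74.1 -364.5] crad [-33.2  39.6]
top 85 U [-74.6  80.5] V 42.2 base U [-105.9  107.8] body U [-86.3  86.4] slope [-5.00000e-03  1.02226e+02]
    up tab U [-14.8  15. ] V [122.5 134. ]
scene 300 U [-61.8  78.9] V 40.9 base U [-72.6 104.7] body U [-69.  79.] slope [-1.10000e-02  1.01757e+02]
    low tab U [-16.1  13. ] V [-93.3 -81.3]
    up tab U [-24.   13.8] V [ 62.8 136.4]
wrist 17377 U [-74.   77.4] V 39.9 base U [-66.9  75. ] body U [-62.5  79.7] slope [ -0.    100.457]
    low tab U [-13.2  15.4] V [-93.8 -83.2]
    up tab U [-21.5  14.9] V [ 62.4 132.6]
```

Call:
drive_tool --pt "0 0 -1 0" --pt "0 0 -2 0" --pt "0 0 -3 0" --pt "0 0 -3 0" --pt "0 0 -2 0" --pt "1.5 -3 0 0" --pt "1.8 -3 0 0" --pt "0 -2.8 0 0" --pt "0 0 0 0" --pt "0 0 0 0" --jaw 0.45

```text
clock: 41.75
eef_pos: [524.0, -91.8, 204.1]
tcp_rot: [3.141, -0.0, 0.156]
contact_force: [-0.8, -0.6, -0.5]
opening: 0.553
```

```bash
python3 ends.py 40 92 120; ls pics | tail -4
```

```text
41.75 [524.  -91.8 204.1] [ 3.141 -0.     0.156] open 0.553 F [-0.8 -0.6 -0.5] T [-0.02 -0.    0.01] rack [ -40.9 -275.2] crad [  0.  128.8]
top 52 U [-71.1 -20. ] V 45.5 base U [-98.5 106.9] body U [-86.   65.9] slope [3.40000e-02 1.01851e+02]
    low tab U [-13.8  14.2] V [-96.2 -83.6]
scene 341 U [-80.4  79.2] V 41.0 base U [-72.3 100.4] body U [-75.5  79.9] slope [-1.1000e-02  1.0161e+02]
    low tab U [-16.6  13.5] V [-93.2 -81.4]
    up tab U [-14.4  14. ] V [124.4 136.3]
wrist 5075 U [-77.8  80. ] V 41.6 base U [-69.8 107. ] body U [-78.3  84.1] slope [  0.    100.058]
    low tab U [-13.3  15.2] V [-95.4 -83.8]
    up tab U [-13.4  15. ] V [121.9 133.1]
wrist1.npz
wrist1.png
wrist2.npz
wrist2.png
```

Call:
drive_tool --pt "0 0.05 1.5 0" --pt "0 0 2.5 0" --pt "0 0 2 0" --pt "0 0 1 0" --pt "0 0 0.5 0" --pt "0 0 0 0" --pt "0 0 0 0" --force 20

```text
clock: 42.48
eef_pos: [524.6, -93.9, 128.9]
tcp_rot: [3.141, -0.001, 0.153]
contact_force: [0.1, -0.3, 0.9]
opening: 0.548
```

Call:
drive_tool --pt "0 0 0 0" --pt "0 0 0 0" --pt "0 0 0 0" --pt "0 0 0 0" --pt "0 0 0 0" --pt "0 0 0 0" --jaw 1

```text
clock: 42.98
eef_pos: [524.8, -93.5, 129.3]
tcp_rot: [3.141, -0.001, 0.154]
contact_force: [-0.6, 0.8, 6.3]
opening: 0.132
```

Call:
drive_tool --pt "0 0.3 0 0" --pt "0 0.6 0 0" --pt "0 0.6 0 0" --pt "0 0.6 0 0" --pt "0 0.5 0 0" --pt "0 0.4 0 0" --pt "0 0.2 0 0" --pt "0 0 0 0" --pt "0 0 0 0"

```text
clock: 43.73
eef_pos: [529.7, -125.5, 129.3]
tcp_rot: [3.141, -0.001, 0.154]
contact_force: [-0.5, -1.6, 6.6]
opening: 0.134
```

```bash
python3 -c "
from h import *
st()"
```

```text
43.7333 [ 529.7 -125.5  129.3] [ 3.141e+00 -1.000e-03  1.540e-01] open 0.134 F [-0.5 -1.6  6.6] T [-0.18  0.15 -0.01] rack [ -40.4 -309.4] crad [ 0.5 94.6]
```

Call:
drive_tool --pt "0 0.1 0 0" --pt "0 0.05 0 0" --pt "0 0.05 0 0" --pt "0 0 0 0"

```text
clock: 44.07
eef_pos: [530.0, -127.0, 129.3]
tcp_rot: [3.141, -0.001, 0.154]
contact_force: [-0.6, 2.0, 6.2]
opening: 0.137
```

Call:
drive_tool --pt "0 0.05 0 0" --pt "0 0.05 0 0" --pt "0 0 0 0"

```text
clock: 44.32
eef_pos: [530.1, -127.9, 129.3]
tcp_rot: [3.141, -0.001, 0.154]
contact_force: [-0.6, 2.0, 7.1]
opening: 0.133
```

Call:
drive_tool --pt "0 0.05 0 0" --pt "0 0 0 0"

```text
clock: 44.48
eef_pos: [530.2, -128.4, 129.3]
tcp_rot: [3.141, -0.001, 0.154]
contact_force: [-1.5, 2.7, 6.7]
opening: 0.131
```

Call:
drive_tool --pt "0 0.05 0 0" --pt "0 0 0 0"

```text
clock: 44.65
eef_pos: [530.3, -128.9, 129.3]
tcp_rot: [3.142, -0.001, 0.154]
contact_force: [-0.1, 2.8, 5.6]
opening: 0.134
```

Call:
drive_tool --pt "0 0.05 0 0" --pt "0 0 0 0"

```text
clock: 44.82
eef_pos: [530.4, -129.4, 129.3]
tcp_rot: [3.141, -0.001, 0.154]
contact_force: [-0.4, 1.7, 7.0]
opening: 0.134
```

Call:
drive_tool --pt "0 0.05 0 0" --pt "0 0 0 0"

```text
clock: 44.98
eef_pos: [530.4, -129.9, 129.3]
tcp_rot: [3.142, -0.001, 0.154]
contact_force: [-1.2, 1.0, 6.4]
opening: 0.136
```

Call:
drive_tool --pt "0 0.05 0 0" --pt "0 0 0 0"

```text
clock: 45.15
eef_pos: [530.4, -130.1, 129.3]
tcp_rot: [-3.141, -0.001, 0.154]
contact_force: [0.2, 3.7, 7.4]
opening: 0.135
```

Call:
drive_tool --pt "0 0.05 0 0" --pt "0 0 0 0"

```text
clock: 45.32
eef_pos: [530.5, -130.2, 129.3]
tcp_rot: [-3.14, -0.001, 0.154]
contact_force: [-1.2, 6.7, 8.0]
opening: 0.133
```

Stop felt at V≈+90. One more small step, then release, rise and check.

Call:
drive_tool --pt "0 0.05 0 0" --pt "0 0.03 0 0" --pt "0 0 0 0"

```text
clock: 45.57
eef_pos: [530.5, -130.3, 129.3]
tcp_rot: [-3.139, -0.001, 0.153]
contact_force: [-1.8, 10.3, 8.8]
opening: 0.133
```

Call:
drive_tool --pt "0 0 0 0" --pt "0 0 0 0" --pt "0 0 0 0" --pt "0 0 -1 0" --pt "0 0 -2 0" --pt "0 0 -3 0" --pt "0 0 -3 0" --pt "0 0 -3 0" --pt "0 0 -3 0" --pt "0 0 -2 0" --pt "0 0 0 0" --pt "0 0 0 0" --jaw 0.5

```text
clock: 46.57
eef_pos: [530.6, -132.1, 300.1]
tcp_rot: [3.14, -0.003, 0.154]
contact_force: [-0.6, -1.0, -0.8]
opening: 0.5
```

Call:
drive_tool --pt "-2 0 0 0" --pt "-3 0 0 0" --pt "-3 0 0 0" --pt "-2 0 0 0" --pt "0 0 0 0" --pt "0 0 0 0"

```text
clock: 47.07
eef_pos: [430.2, -147.2, 297.7]
tcp_rot: [-3.141, 0.001, 0.153]
contact_force: [1.0, 0.5, -0.3]
opening: 0.499
```

```bash
python3 ends.py 40 92 120; python3 ends.py -40 52 140|grep -v tab; python3 - <<'E'
from h import *
p,d=cams.grab_frame("wrist");q,_=cams.grab_frame("scene")
cv2.imwrite("pics/final.png",np.vstack([p[:300],cv2.resize(q[150:290,160:460],(640,299))])[:,:,::-1])
E
```

```text
47.0667 [ 430.2 -147.2  297.7] [-3.141e+00  1.000e-03  1.530e-01] open 0.499 F [ 1.   0.5 -0.3] T [ 0.   -0.04  0.02] rack [-142.1 -315.5] crad [-101.2   88.5]
top 126 U [16.9 80.8] V 40.8 base U [-74.6 107.3] body U [-65.4  86.1] slope [-4.00000e-03  1.01759e+02]
    low tab U [-13.6  14.3] V [-96.3 -83.9]
    up tab U [-13.7  13.8] V [83.6 95.8]
scene 335 U [-80.9  79.2] V 40.9 base U [-73.2  84.1] body U [-76.7  80.4] slope [-1.40000e-02  1.01791e+02]
    low tab U [-15.6  14.1] V [-92.7 -81. ]
    up tab U [-14.4  14.2] V [86.2 98. ]
wrist 2994 U [-78.2  57.6] V 40.5 base U [-73.8  74.1] body U [-80.5  65.5] slope [-4.00000e-03  1.00623e+02]
    low tab U [-12.6  14.7] V [-95.3 -83.7]
    up tab U [-13.8  14.3] V [83.7 94.6]
47.2167 [ 431.9 -147.1  298.1] [-3.141  0.     0.154] open 0.499 F [ 0.4 -0.2  0.2] T [-0.06 -0.06  0.02] rack [-140.4 -315.8] crad [-99.5  88.2]
top 245 U [-10.8 110. ] V -39.3 base U [-77.  106.5] body U [-65.4  76.5] slope [5.0000e-03 6.1135e+01]
scene 438 U [-109.6  108.5] V -38.3 base U [-72.5 103.5] body U [-68.1  76.9] slope [-7.0000e-03  6.2091e+01]
wrist 3218 U [-108.1   66.8] V -38.7 base U [-72.6  71.3] body U [-71.5  64.1] slope [5.0000e-03 6.0659e+01]
```

View pics/final.png

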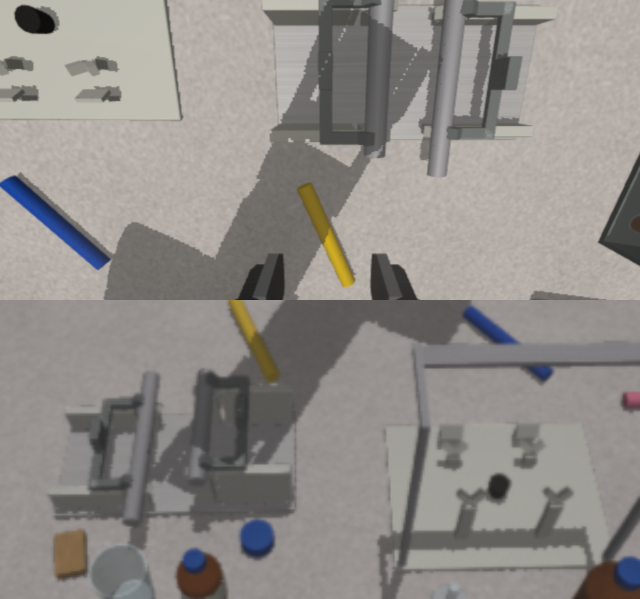

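The picture shows both shafts seated, the long one at (440,90) and the short one at (377,90). Both chock noses are against their shafts, the bystanders are undisturbed and the hand is clear. Handing in.

```bash
python3 -c "
from rig import job
print(job.sign_off())"
```

```text
the job is handed in; nothing more can be done
None
```

Both shafts are in the cradle and both chocks are up against them, in the order asked. The job was handed in at about 47 s of the 72 s, with the hand open and clear of everything.

**How it went:** I could not tilt the hand, because the drive only turns it about its own axis. So I gripped each shaft near its low end with a straight-down hand, clear of the rail. I drew each shaft out under the rail and pushed its low end gently onto the bench between rack and cradle to bring it nearly level.
- **Long shaft:** set in the lower Vs, regripped at its middle and laid centred. I then slid its chock until it stopped, with about 10 N felt.
- **Short shaft:** laid straight into the upper Vs and chocked the same way, also with about 10 N felt.

**Last checks:**
- **Level:** the last wrist-camera slopes were about 0.005 or less for both shafts. The scene camera gave up to 0.014, but that camera is noisier.
- **Centred:** both shafts are within about 1 mm along the cradle by the scene camera. Another view earlier read the short shaft up to about 2 mm off, but with the hand partly in the way.
- **Chocks:** both tabs are about 49 to 50 mm from their shaft axes, which is the snug position.
- **Bystanders:** none showed as moved in the last picture, which does not cover the whole bench.

**Less certain points:**
- The cameras disagreed by 2 to 4 mm across the cradle, so I worked from differences within one camera and from touch.
- The far end of the short shaft settled its last 2 to 4 mm as the jaws opened slowly.
- The tool pressed down with up to about 31 N while I levelled the short shaft in the Vs.

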